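# Sort the lapidary bench: slabs, rough stone and dop sticks

## Task

Sort the mixed handful on the bench to where each kind belongs: the larger sawn slab flat on the floor of the shallow cream tray with the smaller slab laid flat on top of it, middle over middle; the rough stone inside the deep yellow tray; and the two dop sticks on the wooden rest, one in each pair of facing notches, lying across both rails with the stick's middle about midway between the rails. Let go of everything and leave the marker and the hex key where they lie.

Things in the scene. Friction and masses are not known exactly. Their poses are not given: they have to be found in the camera images.
- large_slab_mid (a point): Larger sawn stone slab, pale cream agate, a flat plate of five-sided outline, about 59 (own x) by 82 (own y) by 6 mm thick, lying flat, z up, about 60 g. The point is the middle of its 59 x 82 outline, half-way up (3 mm). Grip it by its edges across x, fingertips close to the surface below.
- small_slab_mid (a point): Smaller sawn stone slab, red-brown jasper, a flat plate of irregular outline, about 52 (own x) by 73 (own y) by 6 mm thick, lying flat, z up, about 45 g. The point is the middle of its outline, half-way up (3 mm). Grip it by its edges across x.
- stone_mid (a point): Rough stone: a lump of pale uncut stone, about 40 (own x) by 59 (own y) by 35 mm high, about 120 g. The point is its centre, half-way up (17.5 mm). Grip it across x.
- stick_a_mid (a point): Dop stick: a straight light-wood dowel with a blue-green stone stuck on one end in green wax. 124 mm long over all, 12 mm high and 8 mm wide for gripping; lies along its own y, stone end (16 mm wide, 17 mm high) at -y: the dowel runs from y = -42 to +62 mm and the stone head from -42 to -62 mm. The point is the body's origin in plan, 6 mm above its underside, close to the balance point: grip here across x. Starts flat on the bench, 30 g. The two sticks are interchangeable.
- stick_b_mid (a point): Dop stick: a straight light-wood dowel with a whitish stone stuck on one end in green wax. 124 mm long over all, 12 mm high and 8 mm wide for gripping; lies along its own y, stone end (16 mm wide, 17 mm high) at -y: the dowel runs from y = -42 to +62 mm and the stone head from -42 to -62 mm. The point is the body's origin in plan, 6 mm above its underside, close to the balance point: grip here across x. Starts flat on the bench, 30 g. The two sticks are interchangeable.
- flat_tray: Shallow cream tray, open on top, 160 (own x) by 120 (own y) by 16 mm high, walls and floor 3 mm thick; does not move. Origin: centre of its underside. A slab goes in easily with its long side (own y) along the tray's y.
- deep_tray: Deep square-cornered yellow tray, open on top, 122 (own x) by 106 (own y) by 45 mm high, walls 5 mm, floor 4 mm; does not move. Origin: centre of its underside.
- dop_rest: Wooden rest for dop sticks: a base board 96 (own x) by 124 (own y) by 8 mm with two upright rails along y, 9 mm thick, centred at x = -34 and +34 mm. Both rails have the same two notches, at y = +32 and -32 mm, 26 mm wide, with flat bottoms 28 mm above the rest's underside; the rails' tops are at 41 mm. A stick lies along x across both rails, in one pair of facing notches, with room between the rails for the fingers. Does not move. Origin: centre of its underside.
- marker_mid (a point): Bystander: white marker pen with black cap, 128 mm long (own y), 11 mm across, lying on the bench at the left; point at its centre. Leave it alone.
- hex_key_mid (a point): Bystander: black L-shaped hex key, 83 mm long (own y) by 33 mm, 5 mm thick, lying on the bench at the right; point at its centre. Leave it alone.
There are look-alikes about, which are no part of the job. Leave any green look-alike of the part that bears small_slab_mid alone.

How it is judged:
At the end, for the whole second after the job is handed in: Large slab flat (4 deg) on the cream tray's floor; small slab flat on it, centres within 15 mm; stone inside the yellow tray; each dop stick on the notch bottoms, one per notch pair, point within 18 mm of mid-rails, within 15 deg of the rest's x; all released and at rest (x of large_slab_mid in the frame of flat_tray between -0.05 and 0.05 m and y of large_slab_mid in the frame of flat_tray between -0.03 and 0.03 m and z of large_slab_mid in the frame of flat_tray between 0.003 and 0.009 m and angle between each of large_slab_mid, small_slab_mid's own z axis and vertical below 0.07 rad and horizontal distance between small_slab_mid and large_slab_mid below 0.015 m and z of small_slab_mid in the frame of large_slab_mid between 0.003 and 0.009 m and x of stone_mid in the frame of deep_tray between -0.045 and 0.045 m and y of stone_mid in the frame of deep_tray between -0.037 and 0.037 m and z of stone_mid in the frame of deep_tray between 0.005 and 0.04 m and x of stick_a_mid in the frame of dop_rest between -0.018 and 0.018 m and z of stick_a_mid in the frame of dop_rest between 0.029 and 0.039 m and angle between the y axis of each of stick_a_mid, stick_b_mid and the x axis of dop_rest, either way round below 0.26 rad and x of stick_b_mid in the frame of dop_rest between -0.018 and 0.018 m and z of stick_b_mid in the frame of dop_rest between 0.029 and 0.039 m and ((y of stick_a_mid in the frame of dop_rest between 0.02 and 0.044 m and y of stick_b_mid in the frame of dop_rest between -0.044 and -0.02 m) or (y of stick_b_mid in the frame of dop_rest between 0.02 and 0.044 m and y of stick_a_mid in the frame of dop_rest between -0.044 and -0.02 m)) and linear speed of each of large_slab, small_slab, stone, stick_a, stick_b below 0.02 m/s); the robot touches nothing.
It fails at once if the marker is pushed more than 25 mm (distance of marker_mid from where it was at the start of the episode above 0.025 m).
It fails at once if the hex key is pushed more than 25 mm (distance of hex_key_mid from where it was at the start of the episode above 0.025 m).
It also fails if it takes over 120 s, if anything falls off the work surface, if the arm or the gripper's body presses on something with over 40 N, if the wrist force passes 120 N, or if a joint passes its speed limit or range.

## Robot

A 6-joint arm with a two-finger parallel gripper is mounted at the origin on a cart in front of the work surface, level with it; the furniture and walls round the work are solid. World frame = base frame: x ahead of the robot, y to its left, z up, the work surface at z = 0. Lengths are in m, angles in rad, forces in N, time in s.
With the tool pointing down it reaches from about 0.3 to 0.875 m from the base axis. Payload 6.4 kg.
Tool frame: the origin (TCP) lies midway between the tips of the shut fingers; the grasp point (between the pads) lies 19 mm behind it; z points along the fingers, y is the line along which they close (so a half turn about z gives the same grasp; the last joint's range is limited). The gripper opens to 88 mm and grips with 3 to 60 N. Pads are 18 mm wide; open, the fingers measure 123 mm over their backs; the gripper's body (75 mm by 187 mm) begins 45 mm behind the grasp point.
Start: joints at [-1.393, 0.181, 1.607, -0, 1.354, -0.206], TCP at [0.215, -0.533, 0.239] pointing down, gripper open.
Joint ranges: [-2.99, 2.99], [-0.89, 2.07], [0.3, 2.58], [-1.14, 4.28], [0, 2.63], [-3.12, 3.12]. Speed limits (rad/s): [2.57, 2.57, 3.01, 3.14, 3.14, 3.14].

## Interface

Orientations are given as [roll, pitch, yaw] about the fixed x, y, z axes, in that order (R = Rz(yaw) Ry(pitch) Rx(roll)).
In Python, from plant import sense, snapshot, camera_info, job_done, spot_in, masks_of, landmark_of gives the robot as it stands.
- The arm moves only by the shell command python3 -m inch 'ROWS' [FORCE]. ROWS is JSON, a list of rows, each an object with "translation": the shift along the tool's x, y, z in cm, a list of three; "twist": the turn about the tool's z in degrees; "grip": the closure, from -1 (fully open) to 1 (shut), so that 0 is half open. In form: [{"translation": [x, y, z], "twist": twist, "grip": grip}, ...]. A call has 1 to 10 rows; each row shifts and turns the commanded pose from where the row before left it, along the tool's axes as they then stand; what a row does not reach is not made up. A row lasts 1/12 s, in which the tool goes at most 41.7 mm and 7.16 degrees, less where a joint would pass 70% of its speed; a pose out of reach is approached as far as the arm can. A call is refused whole if a number of a shift passes 4.17 or a number of a turn 7.16, either way. A call with a gripper value outside its range is refused whole. The fingers move at their own pace and stop on an object; FORCE is the grip in N (left out, the last holds). Time passes only in rows, so rows that do not move let the fingers close. It gives the time, the measured TCP pose, the force, the opening and the grip force at its end, in the units of the state.
- sense(): the state, without advancing time (a new reading comes with each control period).
- snapshot(name): name is "scene" or "side" or "wrist"; returns the picture (480x640x3 uint8, blue, green, red); there is no depth.
- camera_info(name): a dict with "fx", "fy", "cx", "cy" (pixels), "xyz" and "rotation" of the camera in the world; the wrist camera has in their place "tool_from_camera" (4x4, takes a point from camera to tool coordinates, whose origin is the TCP and whose axes are the flange's). Camera axes: x right, y down, z forward; pixel columns grow to the right and rows downward; lengths in m; the calibration is good to about 2 mm. A picture is of the moment at which its call begins: read the wrist's pose just before it. camera_info takes no time and is no camera call.
- job_done(): hands the job in; it is judged then, once.
Trained networks look in the newest picture that a camera, given by its name, has taken for a name from the list of things; names that differ only in an ending like _2 or _b are one class to them, and where a whole thing is asked for, a point or a joint stands for the part that bears it (a point fixed in the world has none). Each returns a list of dicts, best first, with "score" (0 to 1); they miss things now and then, are a little off and sometimes report something else, mostly with a low value. They report only what shows in the picture. A call takes as long as a camera call. They do not tell look-alikes from the thing itself.
- spot_in(thing, camera): "bbox" ([left, top, right, bottom] in pixels, round what is visible of it).
- masks_of(thing, camera): "region" (480x640 bool, what is visible of it) and "bbox" ([left, top, right, bottom] in pixels, round what is visible of it).
- landmark_of(thing, camera): "at" ([column, row] in pixels: a listed point, or the origin of a listed thing).
The state is a dict: "time_s": time; "joint_pos": joint angles; "qvel": joint speeds; "joint_efforts": joint torques, N m; "eef_pos": TCP position; "tool_rot": TCP orientation; "contact_force": force on the tool from outside, world axes, zero at the start; "wrist_torque": the same for the moment, N m; "width": finger opening in m; "gripper_force": force on a finger pad.
Only numpy, scipy, OpenCV 4.12 (cv2) and the standard library are available. Lean on these libraries where they do the work, as an engineer would, in place of code of your own. Each camera call takes 0.05 s, during which the arm holds its last target. There are 200 camera calls.

## Working session

There is one attempt and no reset: what is moved stays moved. The work goes in short steps, Python scripts to look and compute and a shell command to move; the robot and the scene stay as the last step left them, time stands still between calls to the robot, and variables do not carry over. Pictures are saved under pics/ and viewed, at most 14 in all, crops included, and the job is handed in when it is done.

```bash
ls; mkdir -p pics
python3 - <<'E'
from plant import *
import cv2
for n in ("scene","side"):
    cv2.imwrite(f"pics/{n}0.png",snapshot(n))
    c=camera_info(n);print(n,c)
print(camera_info("wrist"));print(sense())
T=["large_slab_mid","small_slab_mid","stone_mid","stick_a_mid","stick_b_mid","flat_tray","deep_tray","dop_rest","marker_mid","hex_key_mid"]
for n in ("scene","side"):
  for t in T:
    print(n,t,[(round(float(d["score"]),2),[round(float(v)) for v in d["at"]]) for d in landmark_of(t,n)][:4])
E
```

```text
pics
scene {'fx': 550.6623099630467, 'fy': 550.6623099630467, 'cx': 313.27157048886033, 'cy': 240.3790692667095, 'xyz': array([-0.51862331, -0.54840013,  0.63102869]), 'rotation': array([-2.04130484,  0.02545126, -1.0657988 ])}
side {'fx': 476.031019750568, 'fy': 476.031019750568, 'cx': 326.1770563894383, 'cy': 237.62570101069662, 'xyz': array([ 0.24407916, -1.0233067 ,  0.50357865]), 'rotation': array([-1.98077148,  0.014732  , -0.21482563])}
{'fx': 388.89787766142183, 'fy': 388.89787766142183, 'cx': 317.56916103386067, 'cy': 246.0608210756203, 'tool_from_camera': array([[ 1.30112123e-04, -9.57487174e-01, -2.88475814e-01,
         7.24492319e-02],
       [ 9.99999723e-01,  3.36150622e-04, -6.64692891e-04,
         3.16815338e-04],
       [ 7.33406242e-04, -2.88475647e-01,  9.57486952e-01,
        -1.46012553e-01],
       [ 0.00000000e+00,  0.00000000e+00,  0.00000000e+00,
         1.00000000e+00]])}
{'time_s': 0.1, 'joint_pos': array([-1.39332173e+00,  1.81464669e-01,  1.60788195e+00, -4.57614630e-05,
        1.35380383e+00, -2.06291254e-01]), 'qvel': array([-7.60113980e-04, -7.8284
[... 754 characters left out ...]
(0.51, [440, 288])]
scene stick_b_mid [(0.59, [208, 234])]
scene flat_tray [(0.93, [255, 221]), (0.23, [438, 285])]
scene deep_tray [(0.86, [442, 267])]
scene dop_rest [(0.6, [333, 241])]
scene marker_mid []
scene hex_key_mid [(0.62, [500, 288])]
side large_slab_mid [(0.59, [327, 254])]
side small_slab_mid [(0.92, [298, 307]), (0.72, [338, 358]), (0.56, [382, 273]), (0.54, [337, 281])]
side stone_mid [(0.57, [361, 311])]
side stick_a_mid [(0.47, [309, 229])]
side stick_b_mid [(0.6, [304, 210])]
side flat_tray [(0.91, [348, 214])]
side deep_tray [(0.65, [411, 303])]
side dop_rest [(0.81, [371, 243]), (0.63, [320, 198])]
side marker_mid [(0.7, [317, 198])]
side hex_key_mid [(0.24, [338, 282])]
```

View pics/scene0.png

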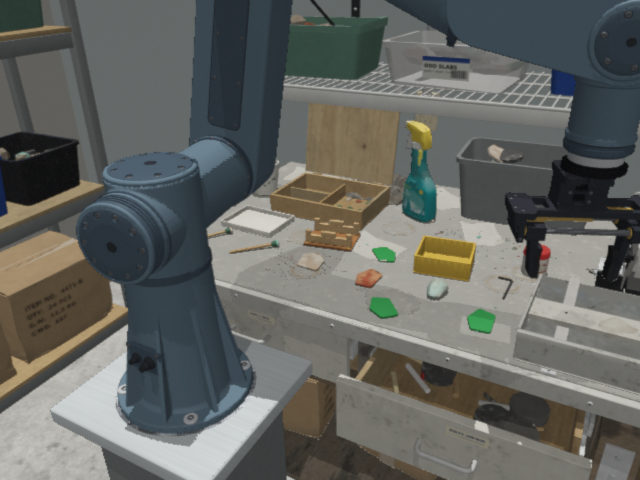

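View pics/side0.png

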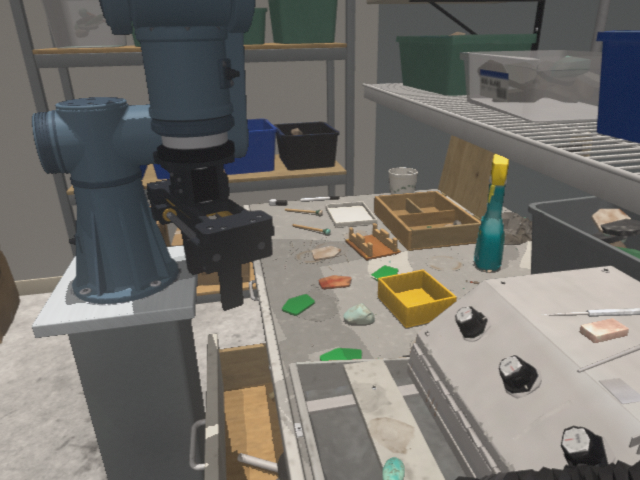

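The scene view shows the red-brown slab at (369,278), with green look-alikes at (382,307), (481,321) and (384,254). The cream slab is at (311,260), the stone at (438,288) and the sticks at (255,246) and (217,235). The cream tray is at (257,221), the yellow tray at (445,257), the rest at (333,237) and the hex key at (507,287). In the side view the marker is at (300,200) and the red slab at (335,283).

```bash
cat > h.py <<'E'
from plant import *
import numpy as np, cv2
from scipy.spatial.transform import Rotation as R
def cam(n,s=None):
    c=camera_info(n);K=np.array([[c["fx"],0,c["cx"]],[0,c["fy"],c["cy"]],[0,0,1]])
    if n!="wrist": return K,R.from_euler("xyz",c["rotation"]).as_matrix(),np.array(c["xyz"])
    s=s or sense();Rt=R.from_euler("xyz",s["tool_rot"]).as_matrix();T=c["tool_from_camera"]
    return K,Rt@T[:3,:3],Rt@T[:3,3]+s["eef_pos"]
def ground(px,C,z):
    K,Rc,t=C;p=np.c_[np.atleast_2d(px),np.ones(len(np.atleast_2d(px)))]
    d=(Rc@np.linalg.inv(K)@p.T).T
    return t+d*((z-t[2])/d[:,2])[:,None]
def proj(P,C):
    K,Rc,t=C;q=(K@Rc.T@(np.atleast_2d(P)-t).T).T
    return q[:,:2]/q[:,2:]
def goto(P,yaw):
    "shift in tool axes (cm) and twist (deg), tool down"
    s=sense();Rt=R.from_euler("xyz",s["tool_rot"]).as_matrix()
    d=Rt.T@(np.array(P)-s["eef_pos"])*100
    tw=-np.degrees(yaw-s["tool_rot"][2]);tw=(tw+90)%180-90
    print("shift cm",d.round(2),"twist",tw.round(1),"eef",s["eef_pos"].round(4),s["tool_rot"].round(3),"j",s["joint_pos"].round(2))
E
python3 - <<'E'
from h import *
for n,L in dict(scene=dict(large=(311,260,.006),red=(369,278,.006),stone=(438,288,.017),sa=(255,246,.006),sb=(215,235,.006),tray=(257,221,.01),deep=(445,257,.02),rest=(333,237,.02),hexk=(507,287,.002),g1=(382,307,.006),g2=(481,321,.006),g3=(384,254,.006)),
 side=dict(large=(325,254,.006),red=(335,283,.006),stone=(359,315,.017),sa=(312,229,.006),sb=(303,211,.006),tray=(350,215,.01),deep=(416,297,.02),rest=(372,242,.02),marker=(300,201,.005),g1=(298,304,.006))).items():
    for k,v in L.items(): print(n,k,ground(v[:2],cam(n),v[2])[0].round(3))
E
```

```text
scene large [0.459 0.016 0.006]
scene red [ 0.444 -0.138  0.006]
scene stone [ 0.454 -0.29   0.017]
scene sa [0.459 0.175 0.006]
scene sb [0.465 0.303 0.006]
scene tray [0.577 0.248 0.01 ]
scene deep [ 0.585 -0.264  0.02 ]
scene rest [0.563 0.012 0.02 ]
scene hexk [ 0.546 -0.412  0.002]
scene g1 [ 0.352 -0.207  0.006]
scene g2 [ 0.393 -0.394  0.006]
scene g3 [ 0.561 -0.125  0.006]
side large [0.457 0.    0.006]
side red [ 0.447 -0.147  0.006]
side stone [ 0.458 -0.296  0.017]
side sa [0.456 0.164 0.006]
side sb [0.456 0.311 0.006]
side tray [0.582 0.233 0.01 ]
side deep [ 0.583 -0.265  0.02 ]
side rest [0.579 0.011 0.02 ]
side marker [0.463 0.407 0.005]
side g1 [ 0.356 -0.213  0.006]
```

```bash
python3 -m inch '[{"translation":[0,0,-1.5],"twist":5.5,"grip":-1},{"translation":[0,0,-3],"twist":5.5,"grip":-1},{"translation":[0,0,-3],"twist":5.5,"grip":-1},{"translation":[0,0,-3],"twist":5.5,"grip":-1}]'; python3 -m inch '[{"translation":[1.9,-2.1,0],"twist":0,"grip":-1},{"translation":[1.9,-2.1,0],"twist":0,"grip":-1},{"translation":[1.9,-2.1,0],"twist":0,"grip":-1},{"translation":[1.9,-2.1,0],"twist":0,"grip":-1},{"translation":[1.9,-2.1,0],"twist":0,"grip":-1},{"translation":[1.9,-2.1,0],"twist":0,"grip":-1},{"translation":[1.9,-2.1,0],"twist":0,"grip":-1},{"translation":[1.9,-2.1,0],"twist":0,"grip":-1}]'; python3 -m inch '[{"translation":[1.9,-2.1,0],"twist":0,"grip":-1},{"translation":[1.9,-2.1,0],"twist":0,"grip":-1},{"translation":[1.9,-2.1,0],"twist":0,"grip":-1},{"translation":[1.9,-2.1,0],"twist":0,"grip":-1},{"translation":[1.9,-2.1,0],"twist":0,"grip":-1},{"translation":[1.9,-2.1,0],"twist":0,"grip":-1},{"translation":[1.9,-2.1,0],"twist":0,"grip":-1},{"translation":[0,0,0],"twist":0,"grip":-1},{"translation":[0,0,0],"twist":0,"grip":-1}]'
cat > look.py <<'E'
from h import *
import sys
tag=sys.argv[1]; T=sys.argv[2:]
s=sense();C=cam("wrist",s);im=snapshot("wrist");cv2.imwrite(f"pics/{tag}.png",im)
np.savez(f"{tag}.npz",K=C[0],R=C[1],t=C[2])
H=dict(large_slab_mid=.003,small_slab_mid=.003,stone_mid=.0175,stick_a_mid=.006,stick_b_mid=.006)
for t in T:
    for d in landmark_of(t,"wrist")[:5]:
        print(t,round(float(d["score"]),2),np.round(d["at"]),ground(d["at"],C,H.get(t,0))[0].round(4))
print(s["eef_pos"].round(4),s["tool_rot"].round(4),s["time_s"])
E
python3 look.py w1 small_slab_mid stone_mid deep_tray dop_rest large_slab_mid
```

```text
time_s: 1.43
eef_pos: [0.2153, -0.5328, 0.3446]
tool_rot: [-3.141, 0.0, -0.005]
contact_force: [0.0, -0.8, 0.3]
width: 0.0881
gripper_force: 0.0
time_s: 2.1
eef_pos: [0.3681, -0.3641, 0.3439]
tool_rot: [3.141, -0.0, -0.0]
contact_force: [0.2, 0.2, -0.0]
width: 0.0878
gripper_force: 0.0
time_s: 2.85
eef_pos: [0.5009, -0.2172, 0.3436]
tool_rot: [3.142, 0.0, 0.003]
contact_force: [0.3, -0.1, 0.3]
width: 0.0882
gripper_force: 0.0
small_slab_mid 0.78 [449. 266.] [ 0.3999 -0.3934  0.003 ]
small_slab_mid 0.77 [309. 302.] [ 0.3474 -0.2073  0.003 ]
small_slab_mid 0.76 [253. 232.] [ 0.4449 -0.135   0.003 ]
small_slab_mid 0.63 [238. 140.] [ 0.5602 -0.1221  0.003 ]
stone_mid 0.87 [372. 226.] [ 0.457  -0.2856  0.0175]
deep_tray 0.73 [359. 124.] [ 0.579  -0.2674  0.    ]
dop_rest 0.6 [122. 122.] [0.581  0.0162 0.    ]
large_slab_mid 0.76 [137. 225.] [0.4548 0.0138 0.003 ]
[ 0.5009 -0.2172  0.3436] [3.1415e+00 3.0000e-04 2.7000e-03] 2.85
```

View pics/w1.png

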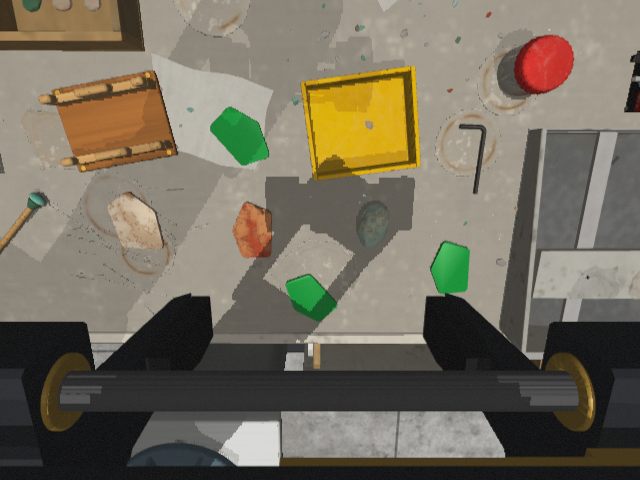

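Wrist view: the red slab is at (253,230), the green look-alikes at (240,135), (310,297) and (450,268), the cream slab at (135,220) and the stone at (372,223). The yellow tray is at (361,123) and the rest at (115,122), turned about 10°. Next I'll move left for the rest of the bench.

```bash
cat > fit.py <<'E'
from h import *
def fit(pts,w,l):
    "own-x size w, own-y size l -> centre, angle (deg) of own y axis mod 180, extents"
    best=None
    for a in np.radians(np.arange(0,180,1)):
        u=np.array([np.cos(a),np.sin(a)]);v=np.array([np.sin(a),-np.cos(a)])
        p,q=pts@u,pts@v;e=(np.ptp(q),np.ptp(p))
        c=abs(e[0]-w)+abs(e[1]-l)
        if best is None or c<best[0]: best=(c,u*(p.max()+p.min())/2+v*(q.max()+q.min())/2,np.degrees(a),e)
    return best[1].round(4),round(float(best[2])),np.round(best[3],4)
def masks(t,C,z,w,l,near=None):
    for d in masks_of(t,"wrist")[:6]:
        m=d["region"].astype(np.uint8);c=max(cv2.findContours(m,0,2)[0],key=cv2.contourArea)[:,0,:].astype(float)
        g=ground(c,C,z)[:,:2]
        if near is not None and np.linalg.norm(g.mean(0)-near)>.06: continue
        print(t,round(float(d["score"]),2),d["bbox"],*fit(g,w,l))
E
python3 - <<'E'
from fit import *
C=cam("wrist");snapshot("wrist")
masks("large_slab_mid",C,.006,.059,.082);masks("small_slab_mid",C,.006,.052,.073,[.445,-.138]);masks("stone_mid",C,.015,.040,.059)
masks("deep_tray",C,.045,.122,.106);masks("dop_rest",C,.03,.096,.124)
E
python3 -m inch '[{"translation":[0.2,-3,0],"twist":0,"grip":-1},{"translation":[0.2,-3,0],"twist":0,"grip":-1},{"translation":[0.2,-3,0],"twist":0,"grip":-1},{"translation":[0.2,-3,0],"twist":0,"grip":-1},{"translation":[0.2,-3,0],"twist":0,"grip":-1},{"translation":[0.2,-3,0],"twist":0,"grip":-1},{"translation":[0.2,-3,0],"twist":0,"grip":-1},{"translation":[0,-3,0],"twist":0,"grip":-1},{"translation":[0,-3,0],"twist":0,"grip":-1},{"translation":[0,-3,0],"twist":0,"grip":-1}]';python3 -m inch '[{"translation":[0,-3,0],"twist":0,"grip":-1},{"translation":[0,-3,0],"twist":0,"grip":-1},{"translation":[0,0,0],"twist":0,"grip":-1},{"translation":[0,0,0],"twist":0,"grip":-1}]'
python3 look.py w2 dop_rest large_slab_mid stick_a_mid stick_b_mid flat_tray marker_mid
python3 - <<'E'
from fit import *
C=cam("wrist");snapshot("wrist")
masks("large_slab_mid",C,.006,.059,.082)
masks("stick_a_mid",C,.006,.016,.124);masks("flat_tray",C,.016,.16,.12);masks("dop_rest",C,.03,.096,.124)
E
```

```text
large_slab_mid 0.62 [107.8, 193.9, 162.3, 251.1] [0.4576 0.0135] 14 [0.0591 0.0795]
small_slab_mid 0.77 [232.3, 203.3, 267.5, 257.7] [ 0.4484 -0.1357] 9 [0.0521 0.0736]
deep_tray 0.59 [299.3, 66.2, 419.9, 179.1] [ 0.577  -0.2664] 8 [0.1234 0.1078]
dop_rest 0.62 [37.0, 68.4, 174.2, 172.2] [0.5778 0.018 ] 98 [0.0949 0.138 ]
time_s: 4.28
eef_pos: [0.5142, 0.0832, 0.3439]
tool_rot: [3.142, -0.0, -0.0]
contact_force: [-0.1, -0.6, 0.1]
width: 0.0883
gripper_force: 0.0
time_s: 4.62
eef_pos: [0.5142, 0.1429, 0.3437]
tool_rot: [3.141, 0.0, 0.003]
contact_force: [0.4, -0.2, 0.5]
width: 0.0881
gripper_force: 0.0
dop_rest 0.81 [419. 134.] [0.5812 0.0191 0.    ]
dop_rest 0.51 [529. 244.] [ 0.4429 -0.1358  0.    ]
large_slab_mid 0.77 [418. 235.] [0.4559 0.0111 0.003 ]
stick_a_mid 0.6 [291. 236.] [0.4547 0.1755 0.006 ]
stick_b_mid 0.64 [183. 238.] [0.4512 0.3159 0.006 ]
flat_tray 0.69 [226. 132.] [0.5834 0.2527 0.    ]
marker_mid 0.56 [ 95. 180.] [0.5241 0.4209 0.    ]
[0.5142 0.1429 0.3437] [3.1413e+00 1.0000e-04 2.9000e-03] 4.6167
large_slab_mid 0.91 [390.2, 203.8, 437.0, 261.2] [0.4568 0.0156] 20 [0.0589 0.0811]
stick_a_mid 0.88 [259.4, 201.8, 328.0, 272.7] [0.4477 0.1698] 136 [0.019  0.1232]
flat_tray 0.83 [148.3, 74.4, 294.7, 185.0] [0.5822 0.25  ] 178 [0.1616 0.1204]
dop_rest 0.82 [363.2, 82.9, 477.6, 184.5] [0.5801 0.0241] 98 [0.0951 0.1291]
```

View pics/w2.png

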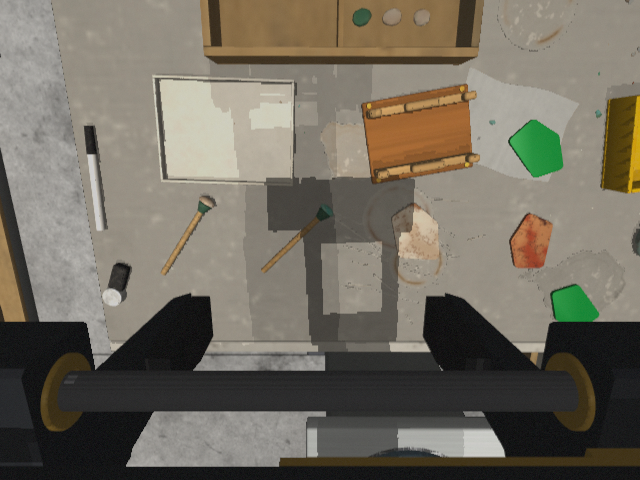

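Left view: the sticks are at (190,235) and (295,240), the cream tray at (226,130) and the marker at (96,180). Everything agrees with the scene view. I'll go to the large slab first.

```bash
python3 -m inch '[{"translation":[-0.71,1.6,2.8],"twist":0,"grip":-1},{"translation":[-0.71,1.6,2.8],"twist":0,"grip":-1},{"translation":[-0.71,1.6,2.8],"twist":0,"grip":-1},{"translation":[-0.71,1.6,2.8],"twist":0,"grip":-1},{"translation":[-0.71,1.6,2.8],"twist":0,"grip":-1},{"translation":[-0.71,1.6,2.8],"twist":0,"grip":-1},{"translation":[-0.71,1.6,2.8],"twist":0,"grip":-1},{"translation":[-0.71,1.6,2.8],"twist":0,"grip":-1}]'; python3 -m inch '[{"translation":[0,0,0],"twist":-5.6,"grip":-1},{"translation":[0,0,0],"twist":-5.7,"grip":-1},{"translation":[0,0,0],"twist":-5.7,"grip":-1},{"translation":[0,0,0],"twist":0,"grip":-1},{"translation":[0,0,0],"twist":0,"grip":-1}]'
python3 look.py w3 large_slab_mid
python3 - <<'E'
from fit import *
C=cam("wrist");snapshot("wrist")
masks("large_slab_mid",C,.006,.059,.082);goto([.457,.0145,.12],.3)
E
```

```text
time_s: 5.88
eef_pos: [0.4573, 0.0131, 0.1188]
tool_rot: [3.141, -0.001, -0.0]
contact_force: [0.3, 0.1, -0.3]
width: 0.0881
gripper_force: 0.0
time_s: 6.3
eef_pos: [0.4577, 0.0137, 0.1198]
tool_rot: [3.141, -0.0, 0.294]
contact_force: [0.3, 0.0, -0.3]
width: 0.0881
gripper_force: 0.0
large_slab_mid 0.98 [317. 239.] [0.4563 0.0131 0.003 ]
[0.4577 0.0137 0.1198] [ 3.1415e+00 -2.0000e-04  2.9360e-01] 6.3
large_slab_mid 0.66 [276.4, 177.9, 356.3, 293.6] [0.4571 0.0152] 20 [0.0588 0.0824]
shift cm [-0.05 -0.08 -0.01] twist -0.3 eef [0.4578 0.0139 0.1199] [ 3.141 -0.     0.295] j [-0.23  0.07  2.   -0.    1.08  1.05]
```

View pics/w3.png

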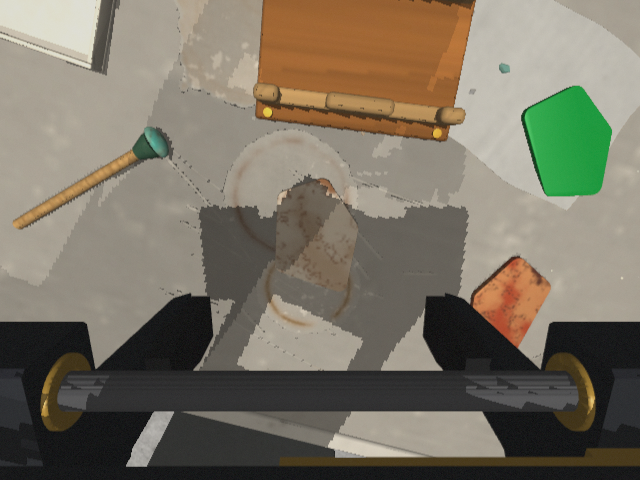

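The cream slab is aligned between the fingers at (316,237), so I'll descend and grip.

```bash
python3 -m inch '[{"translation":[-0.05,-0.1,2.5],"twist":-2,"grip":-1},{"translation":[0,0,3],"twist":0,"grip":-1},{"translation":[0,0,3],"twist":0,"grip":-1},{"translation":[0,0,2],"twist":0,"grip":-1},{"translation":[0,0,0.9],"twist":0,"grip":-1},{"translation":[0,0,0.3],"twist":0,"grip":-1},{"translation":[0,0,0],"twist":0,"grip":-1}]' 25; python3 -m inch '[{"translation":[0,0,0],"twist":0,"grip":0.3},{"translation":[0,0,0],"twist":0,"grip":1},{"translation":[0,0,0],"twist":0,"grip":1},{"translation":[0,0,0],"twist":0,"grip":1},{"translation":[0,0,0],"twist":0,"grip":1},{"translation":[0,0,0],"twist":0,"grip":1}]' 25;  python3 -m inch '[{"translation":[0,0,-1],"twist":0,"grip":1},{"translation":[0,0,-2],"twist":0,"grip":1},{"translation":[0,0,-3],"twist":0,"grip":1},{"translation":[0,0,-3],"twist":0,"grip":1},{"translation":[0,0,-3],"twist":0,"grip":1},{"translation":[0,0,0],"twist":0,"grip":1}]'
```

```text
time_s: 7.08
eef_pos: [0.4568, 0.0146, 0.0026]
tool_rot: [-3.141, 0.001, 0.331]
contact_force: [0.9, 0.3, 0.3]
width: 0.088
gripper_force: 0.0
time_s: 7.58
eef_pos: [0.4573, 0.0146, 0.0033]
tool_rot: [3.141, -0.001, 0.331]
contact_force: [-0.3, 1.6, 5.0]
width: 0.0546
gripper_force: 23.9
time_s: 8.08
eef_pos: [0.4606, 0.0138, 0.1289]
tool_rot: [3.136, -0.009, 0.332]
contact_force: [2.3, 0.1, -0.2]
width: 0.055
gripper_force: 24.0
```

```bash
python3 -m inch '[{"translation":[0,0,0],"twist":5,"grip":1},{"translation":[0,0,0],"twist":5.5,"grip":1},{"translation":[0,0,0],"twist":5.5,"grip":1},{"translation":[0,0,0],"twist":5,"grip":1},{"translation":[0,0,0],"twist":0,"grip":1}]'; python3 -m inch '[{"translation":[1,-2.5,0],"twist":0,"grip":1},{"translation":[1.3,-2.7,0],"twist":0,"grip":1},{"translation":[1.3,-2.7,0],"twist":0,"grip":1},{"translation":[1.3,-2.7,0],"twist":0,"grip":1},{"translation":[1.3,-2.7,0],"twist":0,"grip":1},{"translation":[1.3,-2.7,0],"twist":0,"grip":1},{"translation":[1.3,-2.7,0],"twist":0,"grip":1},{"translation":[1.3,-2.7,0],"twist":0,"grip":1},{"translation":[1,-2.2,0],"twist":0,"grip":1},{"translation":[0,0,0],"twist":0,"grip":1}]'
python3 look.py w4 flat_tray
python3 - <<'E'
from fit import *
C=cam("wrist");snapshot("wrist")
masks("flat_tray",C,.016,.16,.12);masks("large_slab_mid",C,.13,.059,.082);goto([.5825,.2505,.0075],-.035)
E
```

```text
time_s: 8.5
eef_pos: [0.4565, 0.0146, 0.1226]
tool_rot: [-3.142, 0.0, -0.038]
contact_force: [-0.6, -0.3, -0.9]
width: 0.0551
gripper_force: 24.0
time_s: 9.33
eef_pos: [0.5772, 0.2501, 0.1227]
tool_rot: [-3.14, -0.001, -0.029]
contact_force: [-0.1, -0.6, -0.4]
width: 0.0548
gripper_force: 24.0
flat_tray 0.77 [314. 225.] [0.585  0.2514 0.    ]
[0.5772 0.2501 0.1227] [-3.1401e+00 -1.2000e-03 -2.9400e-02] 9.3333
flat_tray 0.77 [181.6, 136.6, 441.9, 311.3] [0.5831 0.2508] 178 [0.1604 0.1206]
large_slab_mid 0.94 [249.9, 214.1, 392.2, 373.3] [0.5841 0.2455] 162 [0.0591 0.0703]
shift cm [ 0.71 -0.53 11.48] twist -0.0 eef [0.5754 0.2455 0.1224] [ 3.141e+00  1.000e-03 -3.500e-02] j [ 0.21  0.41  1.56 -0.    1.17  1.82]
```

View pics/w4.png

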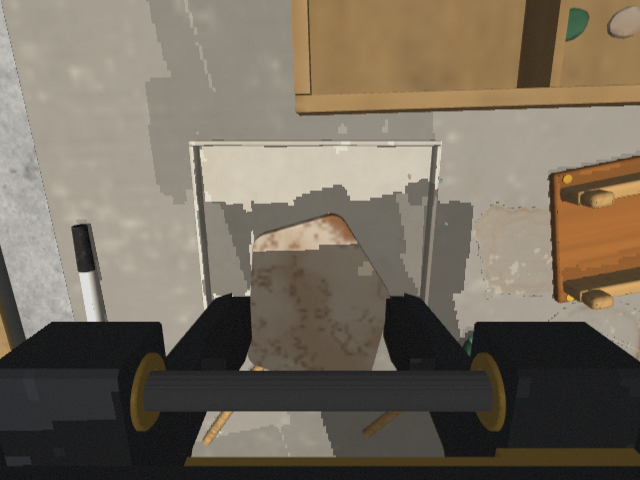

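The slab is held level at (318,293), over the cream tray (316,225), and clears its walls.

```bash
python3 -m inch '[{"translation":[0.7,-0.5,1],"twist":0,"grip":1},{"translation":[0,0,3],"twist":0,"grip":1},{"translation":[0,0,3],"twist":0,"grip":1},{"translation":[0,0,2],"twist":0,"grip":1},{"translation":[0,0,1.2],"twist":0,"grip":1},{"translation":[0,0,0.8],"twist":0,"grip":1},{"translation":[0,0,0.4],"twist":0,"grip":1},{"translation":[0,0,0],"twist":0,"grip":1},{"translation":[0,0,0],"twist":0,"grip":1}]'; python3 -m inch '[{"translation":[0,0,0],"twist":0,"grip":-0.4},{"translation":[0,0,0],"twist":0,"grip":-0.7},{"translation":[0,0,0],"twist":0,"grip":-0.7},{"translation":[0,0,0],"twist":0,"grip":-0.7}]'; python3 -m inch '[{"translation":[0,0,-1],"twist":0,"grip":-0.7},{"translation":[0,0,-2.5],"twist":0,"grip":-0.7},{"translation":[0,0,-3],"twist":0,"grip":-1},{"translation":[0,0,-3],"twist":0,"grip":-1},{"translation":[0,0,-3],"twist":0,"grip":-1},{"translation":[0,0,-3],"twist":0,"grip":-1},{"translation":[0,0,0],"twist":0,"grip":-1},{"translation":[0,0,0],"twist":0,"grip":-1}]'
python3 look.py w5 large_slab_mid
python3 - <<'E'
from fit import *
C=cam("wrist");snapshot("wrist")
masks("large_slab_mid",C,.009,.059,.082);masks("flat_tray",C,.016,.16,.12);goto([.4484,-.1357,.12],np.radians(9))
E
```

```text
time_s: 10.33
eef_pos: [0.5842, 0.2513, 0.0099]
tool_rot: [-3.141, -0.002, -0.035]
contact_force: [-0.2, -0.1, -0.3]
width: 0.0551
gripper_force: 24.0
time_s: 10.67
eef_pos: [0.5837, 0.2515, 0.0095]
tool_rot: [-3.141, -0.001, -0.035]
contact_force: [-0.3, 0.8, -0.2]
width: 0.0749
gripper_force: 0.0
time_s: 11.33
eef_pos: [0.5849, 0.2518, 0.1673]
tool_rot: [-3.14, -0.006, -0.035]
contact_force: [-0.3, -0.9, -0.1]
width: 0.0882
gripper_force: 0.0
large_slab_mid 0.9 [317. 227.] [0.5816 0.2514 0.003 ]
[0.5849 0.2518 0.1673] [-3.1401 -0.0056 -0.0349] 11.3333
large_slab_mid 0.92 [280.2, 170.5, 357.0, 268.0] [0.5845 0.2509] 179 [0.0592 0.0813]
flat_tray 0.88 [206.3, 144.1, 426.0, 299.8] [0.5831 0.2508] 178 [0.1612 0.1217]
shift cm [-12.    39.12   4.27] twist -11.0 eef [0.5822 0.251  0.162 ] [ 3.141e+00  3.000e-03 -3.500e-02] j [ 0.22  0.38  1.51 -0.    1.25  1.83]
```

```bash
python3 -m inch '[{"translation":[-0.7,2,0],"twist":0,"grip":-1},{"translation":[-0.9,3,0],"twist":0,"grip":-1},{"translation":[-0.9,3,0],"twist":0,"grip":-1},{"translation":[-0.9,3,0],"twist":0,"grip":-1},{"translation":[-0.9,3,0],"twist":0,"grip":-1},{"translation":[-0.9,3,0],"twist":0,"grip":-1},{"translation":[-0.9,3,0],"twist":0,"grip":-1},{"translation":[-0.9,3,0],"twist":0,"grip":-1},{"translation":[-0.9,3,0],"twist":0,"grip":-1},{"translation":[-0.9,3,0],"twist":0,"grip":-1}]'; python3 -m inch '[{"translation":[-0.9,3,0.8],"twist":0,"grip":-1},{"translation":[-0.9,3,1.4],"twist":0,"grip":-1},{"translation":[-0.9,3,1.4],"twist":0,"grip":-1},{"translation":[-0.5,1.1,0.6],"twist":0,"grip":-1},{"translation":[0,0,0],"twist":-5.5,"grip":-1},{"translation":[0,0,0],"twist":-5.5,"grip":-1},{"translation":[0,0,0],"twist":0,"grip":-1},{"translation":[0,0,0],"twist":0,"grip":-1}]'
python3 look.py w6 small_slab_mid
python3 - <<'E'
from fit import *
C=cam("wrist");snapshot("wrist")
masks("small_slab_mid",C,.006,.052,.073,[.448,-.136]);goto([.4484,-.1357,.003],np.radians(9))
E
```

```text
time_s: 12.42
eef_pos: [0.4838, -0.0365, 0.1627]
tool_rot: [-3.141, 0.002, -0.035]
contact_force: [0.7, -0.3, 0.2]
width: 0.0879
gripper_force: 0.0
time_s: 13.08
eef_pos: [0.4491, -0.135, 0.121]
tool_rot: [-3.141, 0.001, 0.154]
contact_force: [1.1, -0.4, 0.2]
width: 0.0882
gripper_force: 0.0
small_slab_mid 0.92 [317. 240.] [ 0.4465 -0.1352  0.003 ]
small_slab_mid 0.79 [330.  54.] [ 0.5655 -0.1249  0.003 ]
small_slab_mid 0.78 [391. 367.] [ 0.3529 -0.2084  0.003 ]
[ 0.4491 -0.135   0.121 ] [-3.1406e+00  1.2000e-03  1.5400e-01] 13.0833
small_slab_mid 0.91 [278.9, 187.2, 353.1, 286.1] [ 0.448  -0.1343] 172 [0.0519 0.0733]
shift cm [-0.13  0.06 11.86] twist -0.1 eef [ 0.4496 -0.1349  0.1216] [-3.141  0.     0.156] j [-0.55  0.09  1.97  0.    1.08  0.87]
```

View pics/w6.png

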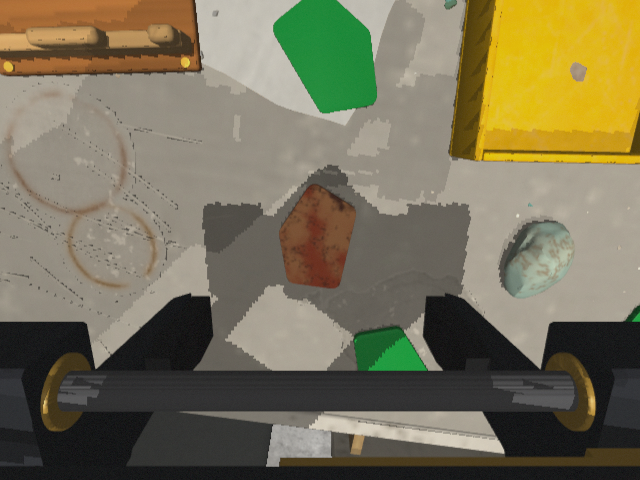

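The red-brown slab is at (317,237), centred between the fingers. Two green look-alikes are clear of the fingers, at (325,50) and (390,350).

```bash
python3 -m inch '[{"translation":[-0.05,0,2.5],"twist":0,"grip":-1},{"translation":[0,0,3],"twist":0,"grip":-1},{"translation":[0,0,3],"twist":0,"grip":-1},{"translation":[0,0,2],"twist":0,"grip":-1},{"translation":[0,0,1.1],"twist":0,"grip":-1},{"translation":[0,0,0.25],"twist":0,"grip":-1},{"translation":[0,0,0],"twist":0,"grip":-1}]' 25; python3 -m inch '[{"translation":[0,0,0],"twist":0,"grip":0.3},{"translation":[0,0,0],"twist":0,"grip":1},{"translation":[0,0,0],"twist":0,"grip":1},{"translation":[0,0,0],"twist":0,"grip":1},{"translation":[0,0,0],"twist":0,"grip":1},{"translation":[0,0,0],"twist":0,"grip":1}]' 25;  python3 -m inch '[{"translation":[0,0,-1],"twist":0,"grip":1},{"translation":[0,0,-2],"twist":0,"grip":1},{"translation":[0,0,-3],"twist":0,"grip":1},{"translation":[0,0,-3],"twist":0,"grip":1},{"translation":[0,0,-3],"twist":0,"grip":1},{"translation":[0,0,0],"twist":0,"grip":1},{"translation":[0,0,0],"twist":0,"grip":1}]'
python3 - <<'E'
from fit import *
C=cam("wrist");snapshot("wrist")
masks("small_slab_mid",C,.124,.052,.073,[.448,-.136]);goto([.584,.251,.013],-.035)
E
```

```text
time_s: 13.87
eef_pos: [0.449, -0.1351, 0.003]
tool_rot: [-3.141, 0.001, 0.157]
contact_force: [-0.5, -0.1, 0.0]
width: 0.0882
gripper_force: 0.0
time_s: 14.37
eef_pos: [0.4493, -0.1354, 0.0036]
tool_rot: [3.141, -0.001, 0.157]
contact_force: [-1.3, -0.4, 0.5]
width: 0.0503
gripper_force: 1.4
time_s: 14.95
eef_pos: [0.4505, -0.1361, 0.1256]
tool_rot: [3.138, -0.004, 0.157]
contact_force: [-0.4, -0.1, 0.2]
width: 0.0473
gripper_force: 24.4
small_slab_mid 0.84 [259.9, 226.1, 384.5, 370.7] [ 0.4511 -0.1378] 172 [0.052  0.0688]
small_slab_mid 0.76 [365.3, 339.9, 384.5, 369.6] [ 0.432  -0.1648] 59 [0.0143 0.015 ]
shift cm [ 19.42 -36.    10.99] twist 11.0 eef [ 0.4485 -0.135   0.1228] [-3.141e+00  1.000e-03  1.570e-01] j [-0.55  0.09  1.97 -0.    1.09  0.87]
```

```bash
python3 -m inch '[{"translation":[0,0,0],"twist":5.5,"grip":1},{"translation":[0,0,0],"twist":5.5,"grip":1},{"translation":[0.4,-1.6,0],"twist":0,"grip":1},{"translation":[0.9,-2.9,0],"twist":0,"grip":1},{"translation":[0.9,-2.9,0],"twist":0,"grip":1},{"translation":[0.9,-2.9,0],"twist":0,"grip":1},{"translation":[0.9,-2.9,0],"twist":0,"grip":1},{"translation":[0.9,-2.9,0],"twist":0,"grip":1},{"translation":[0.9,-2.9,0],"twist":0,"grip":1}]'; python3 -m inch '[{"translation":[0.9,-2.9,0],"twist":0,"grip":1},{"translation":[0.9,-2.9,0],"twist":0,"grip":1},{"translation":[0.9,-2.9,0],"twist":0,"grip":1},{"translation":[0.9,-2.9,0],"twist":0,"grip":1},{"translation":[0.9,-2.9,0],"twist":0,"grip":1},{"translation":[0.9,-2.9,0],"twist":0,"grip":1},{"translation":[0.9,-2.65,0],"twist":0,"grip":1},{"translation":[0,0,0],"twist":0,"grip":1},{"translation":[0,0,0],"twist":0,"grip":1}]'
python3 look.py w7 small_slab_mid large_slab_mid
python3 - <<'E'
from fit import *
C=cam("wrist");snapshot("wrist")
masks("small_slab_mid",C,.126,.052,.073);goto([.584,.251,.013],-.035)
E
```

```text
time_s: 15.8
eef_pos: [0.5126, 0.0541, 0.1213]
tool_rot: [-3.141, 0.004, -0.035]
contact_force: [0.7, -0.7, -0.3]
width: 0.0473
gripper_force: 24.4
time_s: 16.55
eef_pos: [0.5823, 0.2515, 0.1208]
tool_rot: [3.14, 0.004, -0.033]
contact_force: [0.7, -0.6, -0.4]
width: 0.0475
gripper_force: 24.4
small_slab_mid 0.66 [320. 318.] [0.519  0.2503 0.003 ]
large_slab_mid 0.92 [320. 236.] [0.5822 0.2489 0.003 ]
[0.5823 0.2515 0.1208] [ 3.1404  0.0038 -0.0328] 16.55
small_slab_mid 0.8 [256.6, 226.6, 386.8, 368.2] [0.5845 0.2466] 156 [0.0519 0.0662]
shift cm [ 0.08 -0.17 10.97] twist -0.1 eef [0.5833 0.2494 0.1227] [ 3.141e+00  1.000e-03 -3.600e-02] j [ 0.22  0.43  1.54 -0.    1.18  1.82]
```

View pics/w7.png

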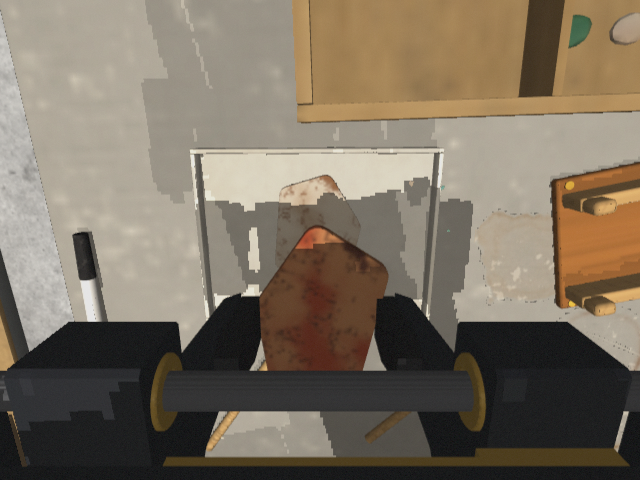

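The red slab is held flat at (320,318), over the large slab (320,236). I need its fore-and-aft offset in the grip before lowering.

Run:
```python
from h import *
d=np.load("w7.npz");C=(d["K"],d["R"],d["t"])
for z in (.119,.123,.126): print(z,ground([[320,318],[315,226],[260,300],[388,275]],C,z).round(4)[:,:2].tolist())
d=np.load("w6.npz");C=(d["K"],d["R"],d["t"])
print(ground([[317,240],[317,184]],C,.004).round(4))
```

```text
0.119 [[0.5789, 0.2496], [0.6187, 0.2504], [0.5879, 0.2742], [0.5973, 0.2215]]
0.123 [[0.5809, 0.2496], [0.6197, 0.2503], [0.5898, 0.2735], [0.5989, 0.2222]]
0.126 [[0.5825, 0.2496], [0.6205, 0.2503], [0.5912, 0.273], [0.6, 0.2227]]
[[ 0.4467 -0.1355  0.004 ]
 [ 0.4855 -0.1295  0.004 ]]
```

```bash
python3 -m inch '[{"translation":[0.05,-0.1,1],"twist":0,"grip":1},{"translation":[0,0,3],"twist":0,"grip":1},{"translation":[0,0,3],"twist":0,"grip":1},{"translation":[0,0,2],"twist":0,"grip":1},{"translation":[0,0,1],"twist":0,"grip":1},{"translation":[0,0,0.5],"twist":0,"grip":1},{"translation":[0,0,0.2],"twist":0,"grip":1},{"translation":[0,0,0],"twist":0,"grip":1},{"translation":[0,0,0],"twist":0,"grip":1}]'
```

```text
time_s: 17.55
eef_pos: [0.5854, 0.2519, 0.0177]
tool_rot: [-3.141, -0.002, -0.035]
contact_force: [1.3, 0.6, 0.6]
width: 0.047
gripper_force: 24.4
```

```bash
python3 -m inch '[{"translation":[0,0,0.2],"twist":0,"grip":1},{"translation":[0,0,0],"twist":0,"grip":1}]';python3 -m inch '[{"translation":[0,0,0.15],"twist":0,"grip":1},{"translation":[0,0,0],"twist":0,"grip":1}]'
```

```text
time_s: 17.72
eef_pos: [0.5849, 0.2519, 0.0152]
tool_rot: [-3.141, -0.002, -0.035]
contact_force: [-0.6, 0.2, -0.7]
width: 0.0476
gripper_force: 24.4
time_s: 17.88
eef_pos: [0.5843, 0.2517, 0.0129]
tool_rot: [-3.141, -0.0, -0.035]
contact_force: [-0.0, 0.4, -0.2]
width: 0.0475
gripper_force: 24.4
```

```bash
python3 -m inch '[{"translation":[0,0,0],"twist":0,"grip":0.1},{"translation":[0,0,0],"twist":0,"grip":-0.5},{"translation":[0,0,0],"twist":0,"grip":-0.6},{"translation":[0,0,0],"twist":0,"grip":-0.6}]'; python3 -m inch '[{"translation":[0,0,-1],"twist":0,"grip":-0.7},{"translation":[0,0,-2.5],"twist":0,"grip":-0.7},{"translation":[0,0,-3],"twist":0,"grip":-1},{"translation":[0,0,-3],"twist":0,"grip":-1},{"translation":[0,0,-3],"twist":0,"grip":-1},{"translation":[0,0,-3],"twist":0,"grip":-1},{"translation":[0,0,0],"twist":0,"grip":-1},{"translation":[0,0,0],"twist":0,"grip":-1}]'
python3 look.py w8
python3 - <<'E'
from fit import *
C=cam("wrist");snapshot("wrist")
masks("small_slab_mid",C,.015,.052,.073);masks("large_slab_mid",C,.009,.059,.082);goto([.447,.170,.12],-.75)
E
```

```text
time_s: 18.22
eef_pos: [0.5843, 0.2517, 0.0128]
tool_rot: [-3.142, -0.0, -0.035]
contact_force: [-0.6, -0.2, -0.8]
width: 0.0652
gripper_force: 0.0
time_s: 18.88
eef_pos: [0.5859, 0.2521, 0.1713]
tool_rot: [-3.14, -0.006, -0.035]
contact_force: [-0.5, 0.7, -0.1]
width: 0.0884
gripper_force: 0.0
[0.5859 0.2521 0.1713] [-3.1401 -0.0057 -0.035 ] 18.8833
small_slab_mid 0.74 [287.5, 178.2, 352.3, 270.4] [0.5831 0.2507] 161 [0.0518 0.0726]
large_slab_mid 0.63 [283.4, 175.1, 356.9, 271.9] [0.595  0.2596] 111 [0.0522 0.0606]
shift cm [-13.31   8.61   4.65] twist 41.0 eef [0.5831 0.2514 0.1661] [ 3.141e+00  3.000e-03 -3.500e-02] j [0.22 0.38 1.51 0.   1.25 1.83]
```

View pics/w8.png

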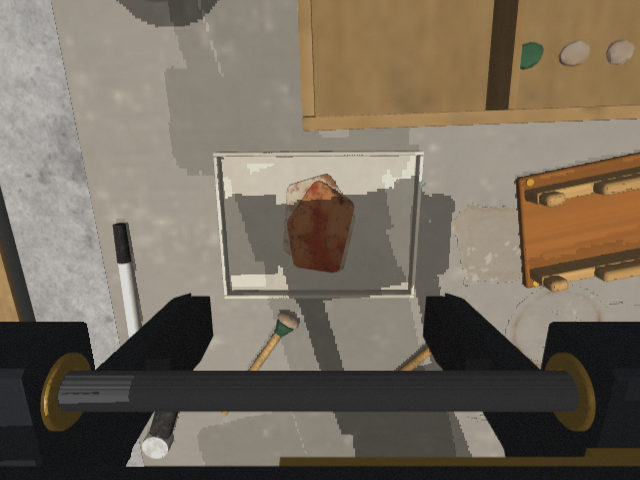

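The red slab lies flat on the cream one in the tray at (319,228), with centres within about 2 mm. Next is stick a.

```bash
python3 -m inch '[{"translation":[-1.5,1.1,0],"twist":0,"grip":-1},{"translation":[-2.6,1.7,0.5],"twist":0,"grip":-1},{"translation":[-2.6,1.7,1],"twist":0,"grip":-1},{"translation":[-2.6,1.7,1],"twist":0,"grip":-1},{"translation":[-2.6,1.7,1],"twist":0,"grip":-1},{"translation":[-1.4,0.7,1],"twist":0,"grip":-1}]'; python3 -m inch '[{"translation":[0,0,0],"twist":6.9,"grip":-1},{"translation":[0,0,0],"twist":7,"grip":-1},{"translation":[0,0,0],"twist":7,"grip":-1},{"translation":[0,0,0],"twist":7,"grip":-1},{"translation":[0,0,0],"twist":7,"grip":-1},{"translation":[0,0,0],"twist":7,"grip":-1},{"translation":[0,0,0],"twist":0,"grip":-1},{"translation":[0,0,0],"twist":0,"grip":-1},{"translation":[0,0,0],"twist":0,"grip":-1}]'
python3 look.py w9 stick_a_mid
python3 - <<'E'
from fit import *
C=cam("wrist");snapshot("wrist")
masks("stick_a_mid",C,.006,.016,.124);goto([.447,.170,.004],-.77)
E
```

```text
time_s: 19.58
eef_pos: [0.4442, 0.169, 0.1204]
tool_rot: [3.14, 0.005, -0.035]
contact_force: [-0.1, -0.1, -0.8]
width: 0.088
gripper_force: 0.0
time_s: 20.33
eef_pos: [0.4479, 0.1703, 0.1221]
tool_rot: [3.141, 0.001, -0.763]
contact_force: [0.4, 0.3, 0.4]
width: 0.088
gripper_force: 0.0
stick_a_mid 0.76 [311. 238.] [0.4499 0.1717 0.006 ]
[0.4479 0.1703 0.1221] [ 3.1406e+00  9.0000e-04 -7.6280e-01] 20.3333
shift cm [-0.06  0.11 11.86] twist 0.3 eef [0.4482 0.1704 0.1226] [ 3.141  0.    -0.765] j [0.12 0.11 1.94 0.   1.09 2.45]
```

View pics/w9.png

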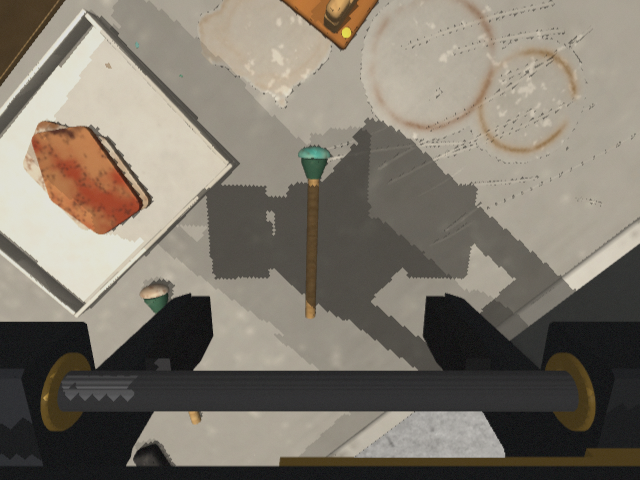

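Stick a is upright in the view, head at (314,160) and tail at (311,318), with nothing near the fingers.

Run:
```python
from h import *
d=np.load("w9.npz");C=(d["K"],d["R"],d["t"])
a=ground([[314.5,148]],C,.010)[0];b=ground([[311,317.5]],C,.007)[0]
print(a,b,np.linalg.norm(a-b),(a+b)/2,np.degrees(np.arctan2(*(a-b)[1::-1])))
m=(a+b)/2;goto([m[0],m[1],.004],np.arctan2(*(a-b)[1::-1]))
```

```text
[0.49255498 0.12756087 0.01      ] [0.40616624 0.21411411 0.007     ] 0.12232530291962741 [0.44936061 0.17083749 0.0085    ] -45.05449657305027
shift cm [ 0.05 -0.11 11.86] twist 1.2 eef [0.4482 0.1704 0.1226] [ 3.141  0.    -0.765] j [0.12 0.11 1.94 0.   1.09 2.45]
```

Run:
```python
from h import *
d=np.load("w9.npz");C=(d["K"],d["R"],d["t"])
print(proj([[.4479,.1703,.006],[.4494,.1708,.0085]],C),d["t"],C[0],camera_info("wrist")["tool_from_camera"].round(5))
s=sense();print(s["tool_rot"],s["eef_pos"])
print(R.from_matrix(d["R"]@camera_info("wrist")["tool_from_camera"][:3,:3].T).as_euler("xyz"))
```

```text
[[314.66166959 238.72503004]
 [312.62562033 238.67656063]] [0.50022331 0.1183777  0.26803479] [[388.89787766   0.         317.56916103]
 [  0.         388.89787766 246.06082108]
 [  0.           0.           1.        ]] [[ 1.4000e-04 -9.5762e-01 -2.8803e-01  7.3640e-02]
 [ 1.0000e+00 -2.9000e-04  1.4300e-03  1.5300e-03]
 [-1.4500e-03 -2.8803e-01  9.5762e-01 -1.4601e-01]
 [ 0.0000e+00  0.0000e+00  0.0000e+00  1.0000e+00]]
[ 3.14139945e+00  1.63829874e-04 -7.65012622e-01] [0.44823451 0.17038103 0.1225867 ]
[ 3.14057844e+00  8.71005630e-04 -7.62837830e-01]
```

```bash
python3 -m inch '[{"translation":[0.05,-0.15,2.5],"twist":1,"grip":-0.8},{"translation":[0,0,3],"twist":0,"grip":-0.5},{"translation":[0,0,3],"twist":0,"grip":-0.3},{"translation":[0,0,2],"twist":0,"grip":-0.3},{"translation":[0,0,1.1],"twist":0,"grip":-0.3},{"translation":[0,0,0.25],"twist":0,"grip":-0.3},{"translation":[0,0,0],"twist":0,"grip":0},{"translation":[0,0,0],"twist":0,"grip":0.4}]' 15; python3 -m inch '[{"translation":[0,0,0],"twist":0,"grip":0.8},{"translation":[0,0,0],"twist":0,"grip":1},{"translation":[0,0,0],"twist":0,"grip":1},{"translation":[0,0,0],"twist":0,"grip":1},{"translation":[0,0,0],"twist":0,"grip":1},{"translation":[0,0,0],"twist":0,"grip":1},{"translation":[0,0,0],"twist":0,"grip":1},{"translation":[0,0,0],"twist":0,"grip":1},{"translation":[0,0,0],"twist":0,"grip":1}]' 20;  python3 -m inch '[{"translation":[0,0,-1],"twist":0,"grip":1},{"translation":[0,0,-2],"twist":0,"grip":1},{"translation":[0,0,-3],"twist":0,"grip":1},{"translation":[0,0,-3],"twist":0,"grip":1},{"translation":[0,0,-2.5],"twist":0,"grip":1},{"translation":[0,0,0],"twist":0,"grip":1},{"translation":[0,0,0],"twist":0,"grip":1}]'; python3 -c "
from h import *
goto([.580,.018,.12],.157)"
```

```text
time_s: 21.2
eef_pos: [0.4507, 0.1713, 0.0053]
tool_rot: [-3.14, -0.001, -0.784]
contact_force: [0.6, 0.3, -0.3]
width: 0.0463
gripper_force: 0.0
time_s: 21.95
eef_pos: [0.4499, 0.1712, 0.0044]
tool_rot: [-3.141, -0.0, -0.784]
contact_force: [0.8, 0.5, 3.6]
width: 0.0072
gripper_force: 20.0
time_s: 22.53
eef_pos: [0.4509, 0.1713, 0.1211]
tool_rot: [-3.138, -0.002, -0.784]
contact_force: [-0.2, 0.4, -1.1]
width: 0.0071
gripper_force: 20.0
shift cm [19.97  1.75  0.15] twist -53.9 eef [0.4509 0.1713 0.1211] [-3.138e+00 -2.000e-03 -7.840e-01] j [ 0.12  0.12  1.94 -0.    1.08  2.47]
```

```bash
python3 -m inch '[{"translation":[0,0,0],"twist":-5,"grip":1},{"translation":[0,0,0],"twist":-7,"grip":1},{"translation":[0,0,0],"twist":-7,"grip":1},{"translation":[0,0,0],"twist":-7,"grip":1},{"translation":[0,0,0],"twist":-7,"grip":1},{"translation":[0,0,0],"twist":-7,"grip":1},{"translation":[0,0,0],"twist":-7,"grip":1},{"translation":[0,0,0],"twist":-7,"grip":1},{"translation":[0,0,0],"twist":0,"grip":1}]'; python3 -m inch '[{"translation":[1.3,1.8,0],"twist":0,"grip":1},{"translation":[1.8,2.4,0],"twist":0,"grip":1},{"translation":[1.8,2.4,0],"twist":0,"grip":1},{"translation":[1.8,2.4,0],"twist":0,"grip":1},{"translation":[1.8,2.4,0],"twist":0,"grip":1},{"translation":[1.8,2.4,0],"twist":0,"grip":1},{"translation":[0,0,0],"twist":0,"grip":1},{"translation":[0,0,0],"twist":0,"grip":1},{"translation":[0,0,0],"twist":0,"grip":1}]'
python3 look.py w10 dop_rest
python3 - <<'E'
from fit import *
C=cam("wrist");snapshot("wrist")
masks("dop_rest",C,.03,.096,.124);goto([.575,.0496,.036],.157)
E
```

```text
time_s: 23.28
eef_pos: [0.4484, 0.1709, 0.1176]
tool_rot: [-3.141, 0.003, 0.163]
contact_force: [0.3, -1.1, -0.6]
width: 0.0073
gripper_force: 20.0
time_s: 24.03
eef_pos: [0.5719, 0.0514, 0.1179]
tool_rot: [-3.141, 0.003, 0.156]
contact_force: [-0.1, 0.9, -1.1]
width: 0.0075
gripper_force: 20.0
dop_rest 0.94 [361. 229.] [0.582 0.022 0.   ]
[0.5719 0.0514 0.1179] [-3.1405e+00  2.8000e-03  1.5600e-01] 24.0333
dop_rest 0.7 [269.4, 158.0, 469.9, 303.8] [0.5849 0.0054] 41 [0.1106 0.1197]
shift cm [0.23 0.29 8.3 ] twist 0.1 eef [0.5723 0.0521 0.119 ] [-3.141e+00  1.000e-03  1.590e-01] j [-0.12  0.32  1.7   0.    1.12  1.3 ]
```

View pics/w10.png

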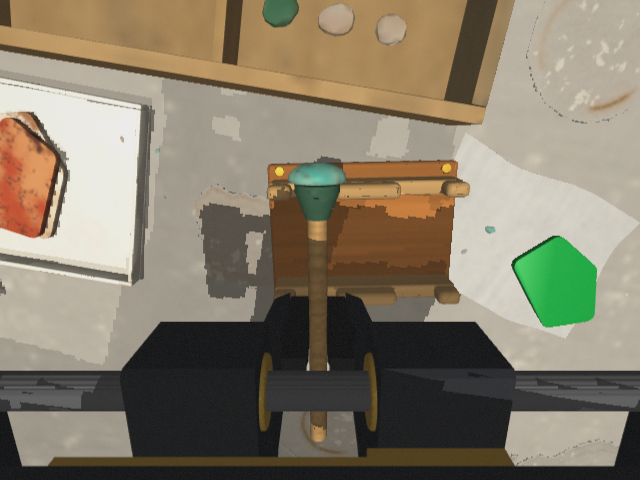

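Stick a is held in line; its head is at (317,185). The rest's far base corners are at (268,163) and (457,160), and the right notch on the far rail runs from column 400 to 440.

```bash
cat > rest.py <<'E'
from h import *
from scipy.optimize import least_squares
def fitrest(C,obs):
    def P(p,q):
        c,s=np.cos(p[2]),np.sin(p[2]);q=np.array(q)
        return np.c_[p[0]+c*q[:,0]-s*q[:,1],p[1]+s*q[:,0]+c*q[:,1],q[:,2]]
    q=[o[0] for o in obs];o=np.array([o[1] for o in obs])
    r=least_squares(lambda p:(proj(P(p,q),C)-o).ravel(),[.58,.018,.157],loss="soft_l1")
    print("rest",r.x.round(4),"res",r.fun.reshape(-1,2).round(1).tolist())
    n=P(r.x,[[.003,.032,.034],[.003,-.032,.034]]);print("notches",n.round(4));return r.x,n
E
python3 - <<'E'
from rest import *
d=np.load("w10.npz");C=(d["K"],d["R"],d["t"])
x,n=fitrest(C,[((.048,.062,.008),(268,164)),((.048,-.062,.008),(457,160)),((.034,-.019,.041),(400,186)),((.034,-.045,.041),(441,186)),((-.034,-.019,.041),(396,293)),((-.034,-.045,.041),(436,294))])
goto([*n[0][:2],.0345],x[2])
# where the held stick is: head end and tail end pixel at height of tip
z=.1179-.0044+.006
a=ground([[317,165]],C,z+.006)[0];b=ground([[318,440]],C,z)[0];print(a,b,np.linalg.norm(a-b),(a+b)/2)
E
```

```text
rest [0.5824 0.0235 0.1837] res [[-4.0, -2.8], [-0.1, -4.2], [-0.6, 1.0], [3.9, -0.3], [-0.3, 3.2], [1.5, 1.2]]
notches [[ 0.5795  0.0555  0.034 ]
 [ 0.5912 -0.0074  0.034 ]]
shift cm [ 0.77 -0.22  8.45] twist -1.4 eef [0.5723 0.0521 0.119 ] [-3.141e+00  1.000e-03  1.590e-01] j [-0.12  0.32  1.7   0.    1.12  1.3 ]
[0.63170503 0.06041229 0.1255    ] [0.50920987 0.04073238 0.1195    ] 0.1242109614806014 [0.57045745 0.05057233 0.1225    ]
```

```bash
python3 -m inch '[{"translation":[0.7,0,1],"twist":-0.6,"grip":1},{"translation":[0,0,2.5],"twist":0,"grip":1},{"translation":[0,0,2],"twist":0,"grip":1},{"translation":[0,0,1.5],"twist":0,"grip":1},{"translation":[0,0,0.8],"twist":0,"grip":1},{"translation":[0,0,0.4],"twist":0,"grip":1},{"translation":[0,0,0],"twist":0,"grip":1},{"translation":[0,0,0],"twist":0,"grip":1}]'; python3 look.py w11
```

```text
time_s: 24.9
eef_pos: [0.5806, 0.0524, 0.038]
tool_rot: [3.141, -0.001, 0.169]
contact_force: [0.0, -0.6, -0.2]
width: 0.0075
gripper_force: 20.0
[0.5806 0.0524 0.038 ] [ 3.1413e+00 -1.1000e-03  1.6930e-01] 24.9
```

View pics/w11.png

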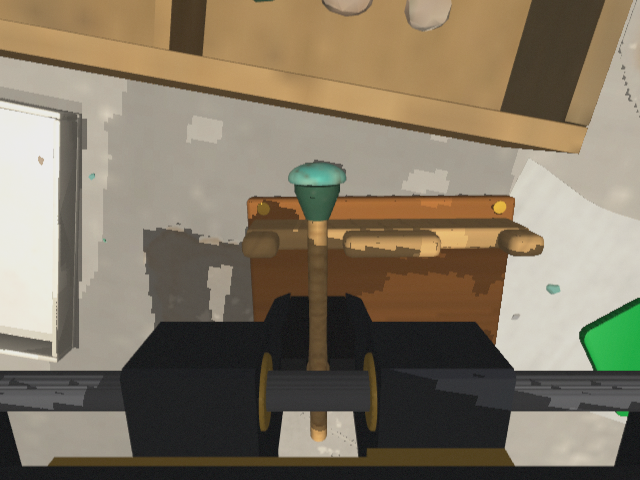

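The stick is in the left notch column: the notch runs from 278 to 345 and the stick is at 317. The head is clear beyond the far rail, at row 190. I'll shift 3 mm left, lower and release.

```bash
python3 -m inch '[{"translation":[0,-0.3,0],"twist":0,"grip":1},{"translation":[0,0,0.2],"twist":0,"grip":1},{"translation":[0,0,0.2],"twist":0,"grip":1},{"translation":[0,0,0],"twist":0,"grip":1}]';  python3 -m inch '[{"translation":[0,0,0.1],"twist":0,"grip":1},{"translation":[0,0,0],"twist":0,"grip":1}]'
```

```text
time_s: 25.28
eef_pos: [0.5795, 0.0553, 0.0331]
tool_rot: [-3.142, 0.0, 0.169]
contact_force: [0.1, 0.1, -1.0]
width: 0.0073
gripper_force: 20.0
time_s: 25.45
eef_pos: [0.5795, 0.0552, 0.032]
tool_rot: [-3.142, 0.0, 0.169]
contact_force: [-0.9, 0.3, 0.2]
width: 0.0068
gripper_force: 20.0
```

```bash
python3 -m inch '[{"translation":[0,0,0],"twist":0,"grip":0.7},{"translation":[0,0,0],"twist":0,"grip":0.5},{"translation":[0,0,0],"twist":0,"grip":0.4},{"translation":[0,0,0],"twist":0,"grip":0.4}]';  python3 -m inch '[{"translation":[0,0,-1],"twist":0,"grip":0.4},{"translation":[0,0,-2],"twist":0,"grip":0.4},{"translation":[0,0,-3],"twist":0,"grip":0.4},{"translation":[0,0,-3],"twist":0,"grip":0},{"translation":[0,0,-2],"twist":0,"grip":-0.5},{"translation":[0,0,0],"twist":0,"grip":-0.8},{"translation":[0,0,0],"twist":0,"grip":-1}]'; python3 look.py w12 stick_a_mid dop_rest; python3 -c "
from h import *
goto([.4512,.3159,.14],-.54)"
```

```text
time_s: 25.78
eef_pos: [0.5797, 0.0551, 0.0323]
tool_rot: [3.142, -0.0, 0.169]
contact_force: [-1.0, -0.7, -0.4]
width: 0.0264
gripper_force: 0.0
time_s: 26.37
eef_pos: [0.5808, 0.0551, 0.1444]
tool_rot: [3.141, -0.004, 0.169]
contact_force: [-0.7, -0.2, -0.9]
width: 0.0512
gripper_force: 0.0
stick_a_mid 0.57 [315. 241.] [0.5723 0.0547 0.006 ]
dop_rest 0.89 [361. 237.] [0.5799 0.0199 0.    ]
[0.5808 0.0551 0.1444] [ 3.1405 -0.0037  0.1692] 26.3667
shift cm [ -8.17 -27.83   0.13] twist 40.6 eef [0.5786 0.0553 0.1409] [-3.141e+00  2.000e-03  1.690e-01] j [-0.11  0.3   1.67  0.    1.17  1.29]
```

View pics/w12.png

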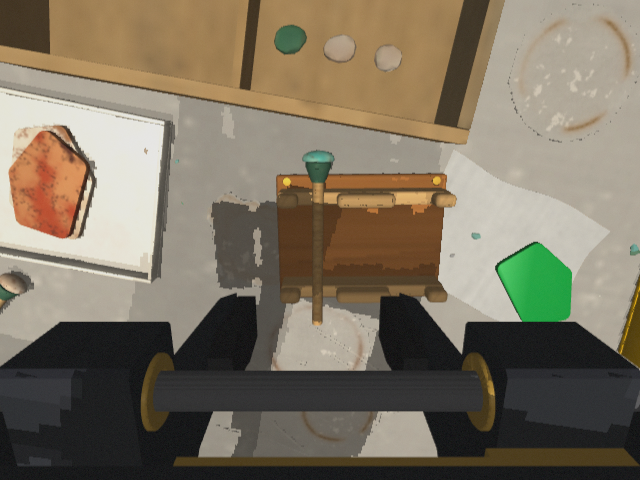

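Stick a lies across both rails in the left notch pair, head at (318,165) and tail at (318,322). Now stick b.

```bash
python3 -m inch '[{"translation":[0,0,0],"twist":5.6,"grip":-1},{"translation":[0,0,0],"twist":7,"grip":-1},{"translation":[0,0,0],"twist":7,"grip":-1},{"translation":[0,0,0],"twist":7,"grip":-1},{"translation":[0,0,0],"twist":7,"grip":-1},{"translation":[0,0,0],"twist":7,"grip":-1},{"translation":[0,0,0],"twist":0,"grip":-1}]'; python3 -m inch '[{"translation":[-1.5,-1,0],"twist":0,"grip":-1},{"translation":[-2.6,-1.7,0],"twist":0,"grip":-1},{"translation":[-2.6,-1.7,0],"twist":0,"grip":-1},{"translation":[-2.6,-1.7,0],"twist":0,"grip":-1},{"translation":[-2.6,-1.7,0],"twist":0,"grip":-1},{"translation":[-2.6,-1.7,0],"twist":0,"grip":-1},{"translation":[-2.6,-1.7,0],"twist":0,"grip":-1},{"translation":[-2.6,-1.7,0],"twist":0,"grip":-1},{"translation":[-2.6,-1.7,0],"twist":0,"grip":-1},{"translation":[-2,-1.2,0],"twist":0,"grip":-1}]';python3 -m inch '[{"translation":[0,0,1],"twist":0,"grip":-1},{"translation":[0,0,1],"twist":0,"grip":-1},{"translation":[0,0,0],"twist":0,"grip":-1},{"translation":[0,0,0],"twist":0,"grip":-1}]'
python3 look.py w13 stick_b_mid marker_mid
```

```text
time_s: 27.1
eef_pos: [0.5786, 0.0553, 0.1405]
tool_rot: [3.14, 0.003, -0.544]
contact_force: [0.1, -0.5, -0.3]
width: 0.0882
gripper_force: 0.0
time_s: 27.93
eef_pos: [0.4504, 0.3173, 0.1412]
tool_rot: [3.14, 0.001, -0.534]
contact_force: [0.2, -0.1, -0.2]
width: 0.0884
gripper_force: 0.0
time_s: 28.27
eef_pos: [0.4518, 0.3142, 0.1206]
tool_rot: [3.139, 0.002, -0.539]
contact_force: [-0.4, 0.2, -0.1]
width: 0.088
gripper_force: 0.0
stick_b_mid 0.59 [314. 232.] [0.4557 0.312  0.006 ]
marker_mid 0.82 [131. 223.] [0.5263 0.42   0.    ]
[0.4518 0.3142 0.1206] [ 3.1388e+00  1.7000e-03 -5.3940e-01] 28.2667
```

View pics/w13.png

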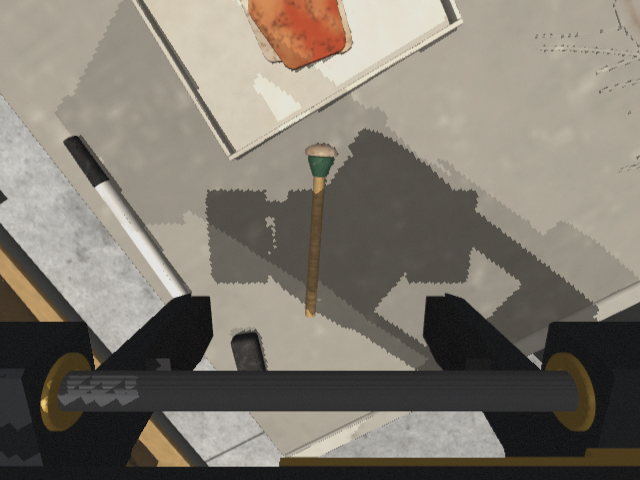

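Stick b has its head at (320,155) and its tail at (310,316), tilted 3°. The marker (125,215) and the vial (247,350) are clear of the fingers.

```bash
python3 -m inch '[{"translation":[0.15,-0.15,2.5],"twist":3.2,"grip":-0.8},{"translation":[0,0,3],"twist":0,"grip":-0.5},{"translation":[0,0,3],"twist":0,"grip":-0.3},{"translation":[0,0,1.9],"twist":0,"grip":-0.3},{"translation":[0,0,1],"twist":0,"grip":-0.3},{"translation":[0,0,0.25],"twist":0,"grip":-0.3},{"translation":[0,0,0],"twist":0,"grip":0},{"translation":[0,0,0],"twist":0,"grip":0.4}]' 15; python3 -m inch '[{"translation":[0,0,0],"twist":0,"grip":0.8},{"translation":[0,0,0],"twist":0,"grip":1},{"translation":[0,0,0],"twist":0,"grip":1},{"translation":[0,0,0],"twist":0,"grip":1},{"translation":[0,0,0],"twist":0,"grip":1},{"translation":[0,0,0],"twist":0,"grip":1},{"translation":[0,0,0],"twist":0,"grip":1},{"translation":[0,0,0],"twist":0,"grip":1},{"translation":[0,0,0],"twist":0,"grip":1}]' 20;  python3 -m inch '[{"translation":[0,0,-1],"twist":0,"grip":1},{"translation":[0,0,-2],"twist":0,"grip":1},{"translation":[0,0,-3],"twist":0,"grip":1},{"translation":[0,0,-3],"twist":0,"grip":1},{"translation":[0,0,-3],"twist":0,"grip":1},{"translation":[0,0,-2],"twist":0,"grip":1},{"translation":[0,0,0],"twist":0,"grip":1},{"translation":[0,0,0],"twist":0,"grip":1}]'; python3 -c "
from h import *
goto([.5905,-.0079,.14],.169)"
```

```text
time_s: 29.08
eef_pos: [0.4556, 0.3164, 0.007]
tool_rot: [-3.14, -0.001, -0.596]
contact_force: [-0.3, -0.5, 1.1]
width: 0.046
gripper_force: 0.0
time_s: 29.83
eef_pos: [0.4544, 0.3162, 0.0059]
tool_rot: [-3.141, -0.0, -0.595]
contact_force: [-1.9, -1.0, 3.3]
width: 0.007
gripper_force: 20.0
time_s: 30.5
eef_pos: [0.4552, 0.3164, 0.1473]
tool_rot: [-3.139, -0.002, -0.595]
contact_force: [-0.1, 0.2, -1.0]
width: 0.007
gripper_force: 20.0
shift cm [29.39 19.27  0.73] twist -43.8 eef [0.4552 0.3164 0.1473] [-3.139e+00 -2.000e-03 -5.950e-01] j [ 0.39  0.23  1.74 -0.    1.16  2.56]
```

```bash
python3 -m inch '[{"translation":[0,0,0],"twist":-5,"grip":1},{"translation":[0,0,0],"twist":-6.5,"grip":1},{"translation":[0,0,0],"twist":-6.5,"grip":1},{"translation":[0,0,0],"twist":-6.5,"grip":1},{"translation":[0,0,0],"twist":-6.5,"grip":1},{"translation":[0,0,0],"twist":-6.5,"grip":1},{"translation":[0,0,0],"twist":-6.5,"grip":1},{"translation":[0,0,0],"twist":0,"grip":1}]'; python3 -m inch '[{"translation":[0.3,1.4,0],"twist":0,"grip":1},{"translation":[0.6,2.8,0],"twist":0,"grip":1},{"translation":[0.7,2.8,0],"twist":0,"grip":1},{"translation":[0.7,2.8,0],"twist":0,"grip":1},{"translation":[0.7,2.8,0],"twist":0,"grip":1},{"translation":[0.7,2.8,0],"twist":0,"grip":1},{"translation":[0.7,2.8,0],"twist":0,"grip":1},{"translation":[0.7,2.8,0],"twist":0,"grip":1},{"translation":[0.7,2.8,0],"twist":0,"grip":1}]';python3 -m inch '[{"translation":[0.7,2.8,0],"twist":0,"grip":1},{"translation":[0.7,2.8,0],"twist":0,"grip":1},{"translation":[0.7,2.8,0],"twist":0,"grip":1},{"translation":[0,2.05,0],"twist":0,"grip":1},{"translation":[0,0,0],"twist":0,"grip":1},{"translation":[0,0,0],"twist":0,"grip":1},{"translation":[0,0,0],"twist":0,"grip":1}]'; python3 -c "
from h import *
goto([.5905,-.0079,.04],.169)"
```

```text
time_s: 31.17
eef_pos: [0.4531, 0.3155, 0.1437]
tool_rot: [3.141, 0.004, 0.177]
contact_force: [-0.2, -0.1, -0.8]
width: 0.007
gripper_force: 20.0
time_s: 31.92
eef_pos: [0.5518, 0.0903, 0.1443]
tool_rot: [-3.141, 0.002, 0.169]
contact_force: [0.2, 1.1, -0.1]
width: 0.0075
gripper_force: 20.0
time_s: 32.5
eef_pos: [0.5901, -0.007, 0.1446]
tool_rot: [-3.14, 0.002, 0.171]
contact_force: [-0.4, 0.4, 0.2]
width: 0.0069
gripper_force: 20.0
shift cm [ 0.05  0.11 10.46] twist 0.1 eef [ 0.5901 -0.007   0.1446] [-3.14e+00  2.00e-03  1.71e-01] j [-0.21  0.31  1.65  0.    1.18  1.19]
```

```bash
python3 -m inch '[{"translation":[0,0.1,1.5],"twist":0,"grip":1},{"translation":[0,0,3],"twist":0,"grip":1},{"translation":[0,0,2.5],"twist":0,"grip":1},{"translation":[0,0,1.6],"twist":0,"grip":1},{"translation":[0,0,0.9],"twist":0,"grip":1},{"translation":[0,0,0.5],"twist":0,"grip":1},{"translation":[0,0,0.3],"twist":0,"grip":1},{"translation":[0,0,0],"twist":0,"grip":1}]';python3 -m inch '[{"translation":[0,0,0.3],"twist":0,"grip":1},{"translation":[0,0,0],"twist":0,"grip":1},{"translation":[0,0,0],"twist":0,"grip":1}]'
```

```text
time_s: 33.17
eef_pos: [0.5914, -0.0082, 0.0429]
tool_rot: [3.142, -0.0, 0.173]
contact_force: [0.0, -0.1, -1.0]
width: 0.0068
gripper_force: 20.0
time_s: 33.42
eef_pos: [0.5917, -0.0088, 0.0404]
tool_rot: [3.141, -0.001, 0.172]
contact_force: [0.4, -0.3, 0.2]
width: 0.007
gripper_force: 20.0
```

```bash
python3 -m inch '[{"translation":[0,0,0.3],"twist":0,"grip":1},{"translation":[0,0,0.2],"twist":0,"grip":1},{"translation":[0,0,0],"twist":0,"grip":1},{"translation":[0,0,0],"twist":0,"grip":1}]';python3 -m inch '[{"translation":[0,0,0.1],"twist":0,"grip":1},{"translation":[0,0,0],"twist":0,"grip":1}]'
```

```text
time_s: 33.75
eef_pos: [0.591, -0.0088, 0.0345]
tool_rot: [-3.141, 0.0, 0.173]
contact_force: [-0.2, 0.8, -0.6]
width: 0.0071
gripper_force: 20.0
time_s: 33.92
eef_pos: [0.5911, -0.0088, 0.0336]
tool_rot: [-3.142, 0.0, 0.173]
contact_force: [0.1, -0.1, -0.2]
width: 0.0069
gripper_force: 20.0
```

```bash
python3 -m inch '[{"translation":[0,0,0],"twist":0,"grip":0.7},{"translation":[0,0,0],"twist":0,"grip":0.5},{"translation":[0,0,0],"twist":0,"grip":0.4},{"translation":[0,0,0],"twist":0,"grip":0.4}]';  python3 -m inch '[{"translation":[0,0,-1],"twist":0,"grip":0.4},{"translation":[0,0,-2],"twist":0,"grip":0.4},{"translation":[0,0,-3],"twist":0,"grip":0.4},{"translation":[0,0,-3],"twist":0,"grip":0},{"translation":[0,0,-2],"twist":0,"grip":-0.5},{"translation":[0,0,-2],"twist":0,"grip":-0.8},{"translation":[0,0,0],"twist":0,"grip":-1}]'; python3 look.py w14 dop_rest; python3 -c "
from fit import *
C=cam('wrist');s=snapshot('wrist')
for t in ('stick_a_mid','stick_b_mid'):
    for d in landmark_of(t,'wrist'): print(t,d['score'],d['at'],ground(d['at'],C,.034)[0].round(4))
masks('stick_a_mid',C,.036,.016,.124)
goto([.457,-.2856,.14],.169)"
```

```text
time_s: 34.25
eef_pos: [0.5913, -0.0087, 0.0338]
tool_rot: [3.142, -0.0, 0.173]
contact_force: [-0.3, 0.1, -0.6]
width: 0.0261
gripper_force: 0.0
time_s: 34.83
eef_pos: [0.5941, -0.0092, 0.1696]
tool_rot: [3.138, -0.008, 0.173]
contact_force: [1.2, -0.0, 0.3]
width: 0.0512
gripper_force: 0.0
dop_rest 0.92 [280. 231.] [0.5807 0.0197 0.    ]
[ 0.5941 -0.0092  0.1696] [ 3.1383 -0.0083  0.1728] 34.8333
stick_a_mid 0.77 [228.8, 227.6] [0.5841 0.0552 0.034 ]
stick_b_mid 0.83 [316.7, 229.4] [ 0.5939 -0.0085  0.034 ]
stick_a_mid 0.87 [211.8, 145.6, 239.8, 298.0] [0.5853 0.057 ] 6 [0.0193 0.1098]
shift cm [-17.87  25.01   2.23] twist 0.2 eef [ 0.5902 -0.0085  0.1621] [-3.14e+00  3.00e-03  1.73e-01] j [-0.22  0.29  1.63  0.    1.22  1.18]
```

Both sticks are in their notches, about 9 mm from mid-rails. Now the stone.

```bash
python3 -m inch '[{"translation":[-1.1,1.6,0],"twist":0,"grip":-1},{"translation":[-2.1,2.9,0],"twist":0,"grip":-1},{"translation":[-2.1,2.9,0],"twist":0,"grip":-1},{"translation":[-2.1,2.9,0],"twist":0,"grip":-1},{"translation":[-2.1,2.9,0],"twist":0,"grip":-1},{"translation":[-2.1,2.9,0],"twist":0,"grip":-1},{"translation":[-2.1,2.9,0],"twist":0,"grip":-1},{"translation":[-2.1,2.9,0],"twist":0,"grip":-1},{"translation":[-2.1,3.1,0],"twist":0,"grip":-1}]'; python3 -m inch '[{"translation":[0,0,0],"twist":0,"grip":-1},{"translation":[0,0,0],"twist":0,"grip":-1}]'; python3 look.py w15 stone_mid deep_tray;  python3 -c "
from fit import *
C=cam('wrist');s=snapshot('wrist')
for d in masks_of('stone_mid','wrist'):
    m=d['region'].astype(np.uint8);c=max(cv2.findContours(m,0,2)[0],key=cv2.contourArea)
    print(d['score'],d['bbox'],cv2.minAreaRect(c),cv2.fitEllipse(c))
masks('stone_mid',C,.017,.04,.059);masks('deep_tray',C,.045,.122,.106)
goto([.457,-.2856,.14],.169)"
```

```text
time_s: 35.88
eef_pos: [0.4563, -0.2865, 0.1625]
tool_rot: [-3.14, 0.001, 0.173]
contact_force: [0.2, -1.1, -1.1]
width: 0.0885
gripper_force: 0.0
time_s: 36.05
eef_pos: [0.4565, -0.2871, 0.1626]
tool_rot: [-3.14, 0.001, 0.169]
contact_force: [0.5, 0.3, 0.5]
width: 0.088
gripper_force: 0.0
stone_mid 0.85 [320. 222.] [ 0.4609 -0.2881  0.0175]
deep_tray 0.81 [320.  56.] [ 0.5781 -0.2683  0.    ]
[ 0.4565 -0.2871  0.1626] [-3.1399e+00  1.1000e-03  1.6860e-01] 36.05
0.89 [295.9, 193.8, 351.1, 258.2] ((321.8000183105469, 225.39999389648438), (46.51021194458008, 74.23745727539062), 26.56505012512207) ((321.8639831542969, 225.47073364257812), (46.720584869384766, 73.50690460205078), 24.553565979003906)
stone_mid 0.89 [295.9, 193.8, 351.1, 258.2] [ 0.4588 -0.2881] 152 [0.0398 0.058 ]
deep_tray 0.92 [222.2, 0.2, 428.8, 140.5] [ 0.565  -0.2686] 174 [0.136 0.106]
shift cm [-0.14  0.08  2.36] twist 0.3 eef [ 0.4583 -0.2846  0.1636] [-3.141  0.     0.175] j [-0.78  0.18  1.77  0.    1.19  0.62]
```

```bash
python3 -m inch '[{"translation":[0,0,2],"twist":6,"grip":-1},{"translation":[0,0,2],"twist":6,"grip":-1},{"translation":[0,0,0],"twist":6,"grip":-1},{"translation":[0,0,0],"twist":6,"grip":-1},{"translation":[0,0,0],"twist":5,"grip":-1},{"translation":[0.3,0.1,0],"twist":0,"grip":-1},{"translation":[0,0,0],"twist":0,"grip":-1},{"translation":[0,0,0],"twist":0,"grip":-1}]'; python3 look.py w16 stone_mid;  python3 -c "
from fit import *
C=cam('wrist');s=snapshot('wrist')
for d in masks_of('stone_mid','wrist'):
    m=d['region'].astype(np.uint8);c=max(cv2.findContours(m,0,2)[0],key=cv2.contourArea)
    print(d['score'],d['bbox'],cv2.minAreaRect(c),cv2.fitEllipse(c))
masks('stone_mid',C,.017,.04,.059)
goto([.4595,-.288,.006],-.34)"
```

```text
time_s: 37.07
eef_pos: [0.4607, -0.2875, 0.1239]
tool_rot: [3.141, -0.0, -0.33]
contact_force: [-0.8, 0.3, 1.0]
width: 0.0883
gripper_force: 0.0
stone_mid 0.8 [318. 244.] [ 0.4584 -0.2883  0.0175]
[ 0.4607 -0.2875  0.1239] [ 3.1415e+00 -3.0000e-04 -3.3030e-01] 37.0667
0.75 [290.0, 198.4, 348.1, 281.5] ((316.1598205566406, 241.7582244873047), (83.02127838134766, 53.95930480957031), 84.80557250976562) ((317.0007019042969, 242.10769653320312), (54.58384323120117, 81.1055679321289), 174.87913513183594)
0.34 [406.4, 0.4, 484.2, 126.2] ((470.16241455078125, 61.75455093383789), (128.27255249023438, 11.35999584197998), 78.49518585205078) ((465.96240234375, 41.167930603027344), (9.26372241973877, 235.88291931152344), 169.41004943847656)
stone_mid 0.75 [290.0, 198.4, 348.1, 281.5] [ 0.4593 -0.289 ] 151 [0.04   0.0583]
stone_mid 0.34 [406.4, 0.4, 484.2, 126.2] [ 0.5344 -0.4099] 149 [0.0405 0.063 ]
shift cm [-0.06  0.06 11.78] twist 0.4 eef [ 0.4603 -0.2876  0.1238] [ 3.142 -0.    -0.333] j [-0.78  0.24  1.78 -0.    1.11  1.13]
```

```bash
python3 -m inch '[{"translation":[-0.05,0.05,2.5],"twist":-2,"grip":-1},{"translation":[0,0,3],"twist":0,"grip":-1},{"translation":[0,0,3],"twist":0,"grip":-1},{"translation":[0,0,2],"twist":0,"grip":-1},{"translation":[0,0,1],"twist":0,"grip":-1},{"translation":[0,0,0.2],"twist":0,"grip":-1},{"translation":[0,0,0],"twist":0,"grip":-1}]' 30; python3 -m inch '[{"translation":[0,0,0],"twist":0,"grip":0},{"translation":[0,0,0],"twist":0,"grip":0.5},{"translation":[0,0,0],"twist":0,"grip":1},{"translation":[0,0,0],"twist":0,"grip":1},{"translation":[0,0,0],"twist":0,"grip":1},{"translation":[0,0,0],"twist":0,"grip":1},{"translation":[0,0,0],"twist":0,"grip":1},{"translation":[0,0,0],"twist":0,"grip":1}]' 30;  python3 -m inch '[{"translation":[0,0,-1],"twist":0,"grip":1},{"translation":[0,0,-2],"twist":0,"grip":1},{"translation":[0,0,-3],"twist":0,"grip":1},{"translation":[0,0,-3],"twist":0,"grip":1},{"translation":[0,0,-3],"twist":0,"grip":1},{"translation":[0,0,0],"twist":0,"grip":1},{"translation":[0,0,0],"twist":0,"grip":1}]'; python3 -c "
from h import *
goto([.5775,-.267,.12],-.1)"
```

```text
time_s: 37.9
eef_pos: [0.4597, -0.288, 0.0066]
tool_rot: [-3.141, 0.001, -0.298]
contact_force: [0.3, 0.4, 0.0]
width: 0.0884
gripper_force: 0.0
time_s: 38.57
eef_pos: [0.4596, -0.2879, 0.0068]
tool_rot: [-3.142, 0.0, -0.299]
contact_force: [-0.3, 0.8, 0.7]
width: 0.0369
gripper_force: 0.3
time_s: 39.15
eef_pos: [0.4607, -0.289, 0.1291]
tool_rot: [3.139, -0.004, -0.298]
contact_force: [0.2, -0.4, -2.0]
width: 0.0347
gripper_force: 29.6
shift cm [10.51 -5.54  0.94] twist -11.4 eef [ 0.4607 -0.289   0.1291] [ 3.139 -0.004 -0.298] j [-0.78  0.24  1.78 -0.    1.12  1.09]
```

```bash
python3 -m inch '[{"translation":[0,0,0],"twist":-4,"grip":1},{"translation":[0,0,0],"twist":-5.5,"grip":1},{"translation":[0,0,0],"twist":-5.5,"grip":1},{"translation":[0,0,0],"twist":-5.5,"grip":1},{"translation":[0,0,0],"twist":-4.5,"grip":1},{"translation":[0,0,0],"twist":0,"grip":1}]'; python3 -m inch '[{"translation":[1.2,0,0],"twist":0,"grip":1},{"translation":[2.2,-0.1,0],"twist":0,"grip":1},{"translation":[2.2,-0.1,0],"twist":0,"grip":1},{"translation":[2.2,-0.1,0],"twist":0,"grip":1},{"translation":[2.2,-0.1,0],"twist":0,"grip":1},{"translation":[1.8,-0.1,0],"twist":0,"grip":1},{"translation":[0,0,0],"twist":0,"grip":1},{"translation":[0,0,0],"twist":0,"grip":1}]'; python3 look.py w17 deep_tray;  python3 -c "
from fit import *
C=cam('wrist');s=snapshot('wrist')
masks('deep_tray',C,.045,.122,.106)
goto([.5775,-.267,.014],.14)"
```

```text
time_s: 39.65
eef_pos: [0.4585, -0.2869, 0.1247]
tool_rot: [-3.139, 0.002, 0.14]
contact_force: [0.0, -0.3, -1.1]
width: 0.0346
gripper_force: 29.6
time_s: 40.32
eef_pos: [0.5764, -0.2659, 0.1255]
tool_rot: [-3.141, 0.001, 0.137]
contact_force: [-1.1, -0.2, -2.2]
width: 0.0348
gripper_force: 29.6
deep_tray 0.98 [319. 234.] [ 0.5766 -0.2676  0.    ]
[ 0.5764 -0.2659  0.1255] [-3.1406e+00  1.2000e-03  1.3750e-01] 40.3167
deep_tray 0.93 [214.3, 153.4, 425.8, 323.2] [ 0.5816 -0.2656] 8 [0.1231 0.1048]
shift cm [ 0.25  0.06 11.23] twist -0.2 eef [ 0.575  -0.2668  0.1263] [-3.141e+00  1.000e-03  1.360e-01] j [-0.62  0.42  1.54 -0.    1.18  0.81]
```

```bash
python3 -m inch '[{"translation":[0.2,0,1.5],"twist":0,"grip":1},{"translation":[0,0,3],"twist":0,"grip":1},{"translation":[0,0,3],"twist":0,"grip":1},{"translation":[0,0,2],"twist":0,"grip":1},{"translation":[0,0,1],"twist":0,"grip":1},{"translation":[0,0,0.6],"twist":0,"grip":1},{"translation":[0,0,0],"twist":0,"grip":1},{"translation":[0,0,0],"twist":0,"grip":1}]'; python3 -m inch '[{"translation":[0,0,0],"twist":0,"grip":0.1},{"translation":[0,0,0],"twist":0,"grip":-0.1},{"translation":[0,0,0],"twist":0,"grip":-0.2},{"translation":[0,0,0],"twist":0,"grip":-0.2}]';python3 -m inch '[{"translation":[0,0,-1],"twist":0,"grip":-0.2},{"translation":[0,0,-2.5],"twist":0,"grip":-0.2},{"translation":[0,0,-3],"twist":0,"grip":-0.2},{"translation":[0,0,-3],"twist":0,"grip":-0.5},{"translation":[0,0,-3],"twist":0,"grip":-1},{"translation":[0,0,-3],"twist":0,"grip":-1},{"translation":[0,0,-3],"twist":0,"grip":-1},{"translation":[0,0,-3],"twist":0,"grip":-1},{"translation":[0,0,0],"twist":0,"grip":-1},{"translation":[0,0,0],"twist":0,"grip":-1}]'
python3 look.py w18 deep_tray;  python3 -c "
from fit import *
C=cam('wrist');s=snapshot('wrist')
for d in landmark_of('stone_mid','wrist'): print('stone',d['score'],ground(d['at'],C,.0215)[0].round(4))
masks('deep_tray',C,.045,.122,.106)
s=snapshot('scene')
for t in ('stick_a_mid','stick_b_mid'):
  for d in landmark_of(t,'scene'): print(t,d['score'],d['at'],ground(d['at'],cam('scene'),.034)[0].round(4))"
```

```text
time_s: 41.18
eef_pos: [0.5783, -0.2671, 0.0164]
tool_rot: [3.141, -0.001, 0.137]
contact_force: [0.0, 1.1, -1.4]
width: 0.0346
gripper_force: 29.6
time_s: 41.52
eef_pos: [0.5785, -0.267, 0.0169]
tool_rot: [3.14, -0.001, 0.138]
contact_force: [0.3, -0.2, -0.6]
width: 0.0529
gripper_force: 0.0
time_s: 42.35
eef_pos: [0.579, -0.2673, 0.2344]
tool_rot: [3.137, -0.004, 0.138]
contact_force: [0.1, -0.3, -0.3]
width: 0.0883
gripper_force: 0.0
[ 0.579  -0.2673  0.2344] [ 3.1375 -0.0044  0.1379] 42.35
stone 0.87 [ 0.5757 -0.269   0.0215]
deep_tray 0.89 [247.1, 149.5, 392.1, 276.0] [ 0.5791 -0.2662] 8 [0.123  0.1095]
stick_a_mid 0.5 [320.9, 227.8] [0.5709 0.0494 0.034 ]
stick_b_mid 0.55 [343.4, 229.8] [ 0.5852 -0.0062  0.034 ]
```

```bash
python3 -m inch '[{"translation":[0,0,0],"twist":0,"grip":-1},{"translation":[0,0,0],"twist":0,"grip":-1},{"translation":[0,0,0],"twist":0,"grip":-1},{"translation":[0,0,0],"twist":0,"grip":-1},{"translation":[0,0,0],"twist":0,"grip":-1},{"translation":[0,0,0],"twist":0,"grip":-1}]'; python3 -c "
from plant import *
print(job_done())"
```

```text
time_s: 43.25
eef_pos: [0.5778, -0.2666, 0.2307]
tool_rot: [3.142, -0.0, 0.138]
contact_force: [0.1, 0.2, 0.6]
width: 0.0885
gripper_force: 0.0
the job is handed in; nothing more can be done
None
```

I handed the job in at 43 s with no verdict returned: by my last camera checks, the red-brown slab is flat on the cream one in the cream tray, the stone is in the yellow tray and both sticks are in their notches; everything is released, and I kept clear of the marker and hex key.

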